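# Draw a canister out of the cooling block with the hook

## Robot

A 7-joint arm with a two-finger parallel gripper is mounted at the origin on a cart in front of the work surface, level with it; the furniture and walls round the work are solid. World frame = base frame: x ahead of the robot, y to its left, z up, the work surface at z = 0. Lengths are in m, angles in degrees, forces in N, time in s.
With the tool pointing down it reaches from about 0.425 to 0.875 m from the base axis. Payload 4.7 kg.
Tool frame: the origin (TCP) lies between the finger pads; the fingertips stand env.tip_reach ahead of it and the grasp point (between the pads) lies 2 mm behind it (env.tip_reach is the distance from the TCP to the fingertips, in m); z points along the fingers, y is the line along which they close (so a half turn about z gives the same grasp; the last joint's range is limited). The gripper opens to 87 mm and grips with 3 to 60 N. Pads are 19 mm wide; open, the fingers measure 117 mm over their backs; the gripper's body (75 mm by 190 mm) begins 51 mm behind the grasp point.
Start: joints at [-68.978, 18.392, -4.016, 83.108, 1.295, 78.541, -3.26], TCP at [0.225, 0.61, 0.24] pointing down, gripper open.
Joint ranges: [-163.93, 163.93], [-17.29, 119.83], [-79.2, 71.16], [3.27, 140.29], [-89.18, 269.18], [5.43, 117.66], [-154.24, 154.24]. Speed limits (degrees/s): [147.25, 147.25, 180, 180, 180, 180, 180].

## Interface

Orientations are given as [roll, pitch, yaw] about the fixed x, y, z axes, in that order (R = Rz(yaw) Ry(pitch) Rx(roll)).
In Python, from cell import env gives the robot as it stands.
- The arm moves only by the shell command python3 steer.py FILE [FORCE], which reads ROWS from the file FILE. ROWS is one flat JSON list of numbers that holds 1 to 8 rows one after another, with no inner brackets; each row has 5 numbers: dx, dy, dz in m, then a turn about the tool's z in degrees, then the finger opening in m; each row is the pose to reach, as a shift and turn from the pose commanded when the command began, along the tool's axes at that moment; what a row does not reach only later rows make up. A row lasts 1/12 s, in which the tool goes at most 0.0417 m and 7.16 degrees, less where a joint would pass 70% of its speed; a pose out of reach is approached as far as the arm can. The fingers move at their own pace and stop on an object; FORCE is the grip in N (left out, the last holds). Time passes only in rows, so rows that do not move let the fingers close. It prints the time, the measured TCP pose, the force, the opening and the grip force at its end. Input that does not fit is refused with a message, and nothing moves.
- env.get_obs(): the state, without advancing time (a new reading comes with each control period).
- env.read_camera(name): name is "side" or "top" or "wrist"; returns a dict with "color" (400x640x3 uint8, blue, green, red), "fx", "fy", "cx", "cy" (pixels), "world_from_camera" (4x4, takes a point from camera to world coordinates). Camera axes: x right, y down, z forward; pixel columns grow to the right and rows downward; lengths in m; the calibration is good to about 2 mm. A picture is of the moment at which its call begins. There is no depth.
- env.sign_off(): hands the job in; it is judged then, once.
The state is a dict: "time_s": time; "qpos": joint angles; "joint_velocities": joint speeds; "effort": joint torques, N m; "tool_pos": TCP position; "tool_rot": TCP orientation; "force": force on the tool from outside, world axes, zero at the start; "wrist_torque": the same for the moment, N m; "grip_width": finger opening in m; "grasp_force": force on a finger pad.
Only numpy, scipy, OpenCV 4.12 (cv2) and the standard library are available. Lean on these libraries where they do the work, as an engineer would, in place of code of your own. Each camera call takes 0.05 s, during which the arm holds its last target. There are 200 camera calls.

## Task

Flip the clear cover of the cooling block right over so that it stays open by itself. Then take the hook tool from its fork stand, draw the red-topped canister out of its deep slanted well by its wire bail, touching it with nothing but the hook, and set it down gently, upright in the steel tray and off the hook. Hang the hook tool back in the fork by its collar, leave the cover open, and do not disturb the blue-topped canister or the yellow-capped bottle.

Things in the scene. Friction and masses are not known exactly. Their poses are not given: they have to be found in the camera images.
- cooling_block: Fixed aluminium block, 60 deep x 112 wide x 135 mm, on a dark base plate (150 x 112 mm). Origin: base centre on the bench. Its -x faces the front (low edge, robot side), z up. Block, wells and cover face lean 30 deg to the front: well axis (outward) = (-0.5, 0, 0.866), slope axis u (up the face) = (0.866, 0, 0.5) in this frame. Two wells, 44 mm bore, 120 mm deep, at y = -27 and +27 mm.
- well_a_mouth (a point): Centre of the mouth of the well at y = -27 mm of the block (in the plane of the sloping top face, z about 143 mm).
- well_b_mouth (a point): Centre of the mouth of the well at y = +27 mm of the block. Either well may hold the red canister.
- cover (a joint): Clear cover, 58 long x 110 wide x 4 mm, 0.1 kg, hinged along the low front edge of the block. 0 = shut on the face, grows as its free (far, upper) edge swings up and over towards the robot; balance near 0.87 rad (below it falls shut), stop at 2.36 rad. Nearly free hinge.
- cover_post_tip (a point): Top of the orange round post (12 mm diameter, 41 mm tall) that stands square on the cover, 46 mm from the hinge line, mid-width. Tip is 45 mm above the cover's underside. Pushing the far side of the post towards the hinge line swings the cover open.
- cover_hinge_line (a point): Point on the hinge axis at mid-width of the cover; the axis runs along the block's y. 128 mm above the bench.
- red_canister: Steel canister, red top, 38 mm diameter, 48 mm tall, 0.16 to 0.26 kg. Origin: centre of its flat underside; z along its axis; at the start x up the block's slope, y across. Wire bail: 3 mm wire, arch 26 mm wide in y, apex centre 24 mm above its pivot axis (along y, 50 mm above the origin); swings with light friction +-0.45 rad; its lean is NOT measured: the apex may be 10 mm to either side in x.
- blue_canister: The same with a blue top, in the other well: leave it. Same frame as the red one.
- fork_stand: Fixed grey stand, base 90 x 76 mm; a post at +x carries two level prongs (12 wide, 14 mm gap) that run along x, from the post (x = 38 mm) to x = -22 mm, open to -x. Origin: on the bench below the seat; z up. Between it and the block, from y = -0.09 to 0.15 in the room, stand a clear bath, 190 mm tall, and behind x = 0.43 its black circulator head, 300 mm tall: carry the tool over or round them.
- fork_seat (a point): Middle of the gap between the prongs, level with their top (125 mm up), where the tool hangs. The post's front lies 38 mm behind (+x).
- hook_tool: Hook tool, 90 g, hanging in the fork. Origin: middle of its orange handle (26 in x, 14 in y, 50 mm in z; grip across y); z up along shank. Collar 30 mm wide at z -29 to -25 mm rests on the prongs. Shank (4 mm rod) runs down to z = -125 mm, then 10 mm along +x (the foot), then a lip whose round end is at z = -114 mm, at x = 10 mm.
- hook_foot (a point): Middle of the hook's foot (rod centre), at x = 5, z = -125 mm of the tool.
- tray: Fixed steel tray, 112 x 112 x 20 mm, walls 4 mm, floor 4 mm thick. Origin: underside centre; z up.
- yellow_bottle: Yellow-capped bottle, 38 mm diameter, 86 mm tall, standing loose. Origin: underside centre.

How it is judged:
By the outcome, as a careful person would: the job done as asked, in the order asked, and still so for the second after the job is handed in, with the robot touching nothing.
It also fails if it takes over 72 s, if anything falls off the work surface, if the arm or the gripper's body presses on something with over 40 N, if the wrist force passes 120 N, or if a joint passes its speed limit or range.

## Working session

There is one attempt and no reset: what is moved stays moved. The work goes in short steps, Python scripts to look and compute and a shell command to move; the robot and the scene stay as the last step left them, time stands still between calls to the robot, and variables do not carry over. Pictures are saved under pics/ and viewed, at most 10 in all, crops included, and the job is handed in when it is done.

```bash
ls; mkdir -p pics; python3 - <<'E'
from cell import env
import cv2,numpy as np
o=env.get_obs(); print({k:np.round(v,3) for k,v in o.items()}, env.tip_reach)
for n in ("side","top","wrist"):
    c=env.read_camera(n); cv2.imwrite(f"pics/{n}0.png",c["color"])
    print(n,c["fx"],c["fy"],c["cx"],c["cy"],np.round(c["world_from_camera"],4).tolist())
E
```

```text
cell.py
pics
steer.py
{'time_s': np.float64(0.0), 'qpos': array([-68.979,  18.437,  -4.016,  83.173,   1.295,  78.541,  -3.262]), 'joint_velocities': array([-0.01 ,  0.023, -0.052,  0.023,  0.114,  0.087,  0.093]), 'effort': array([ 0.0000e+00, -4.9129e+01, -4.0400e-01, -3.1253e+01, -6.4000e-02,
        4.4000e-02,  0.0000e+00]), 'tool_pos': array([0.224, 0.609, 0.239]), 'tool_rot': array([-1.79895e+02,  5.00000e-03,  1.59787e+02]), 'force': array([-1.336e+00, -1.000e-03,  4.380e-01]), 'wrist_torque': array([-0.005,  0.006, -0.003]), 'grasp_force': np.float64(0.0), 'grip_width': np.float64(0.087)} 0.017
side 366.201981139298 366.201981139298 319.71411545433773 197.04124746183905 [[0.0852, -0.6211, 0.7791, -0.2502], [-0.9963, -0.0637, 0.0581, 0.0348], [0.0136, -0.7811, -0.6242, 0.6955], [0.0, 0.0, 0.0, 1.0]]
top 403.9067671217719 403.9067671217719 314.1330571128753 205.63479599002335 [[-0.0182, -0.9891, 0.1462, 0.3128], [-0.9996, 0.0213, 0.0194, 0.0981], [-0.0223, -0.1458, -0.9891, 1.0998], [0.0, 0.0, 0.0, 1.0]]
wrist 277.1986585847125 277.1986585847125 323.01216546375395 198.33623339995066 [[0.3453, 0.899, 0.2695, 0.1492], [0.9385, -0.33, -0.1017, 0.6373], [-0.0025, 0.288, -0.9576, 0.3831], [0.0, 0.0, 0.0, 1.0]]
```

View pics/side0.png

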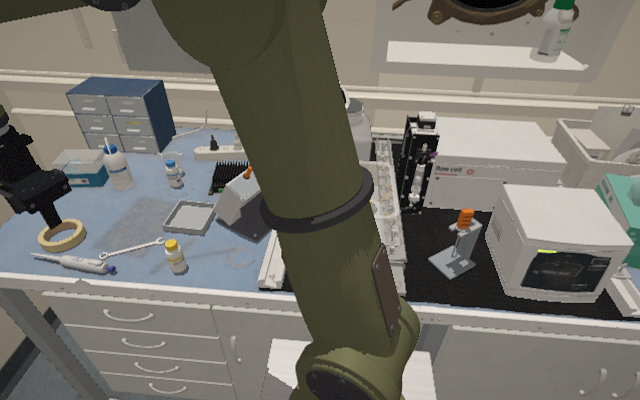

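View pics/top0.png

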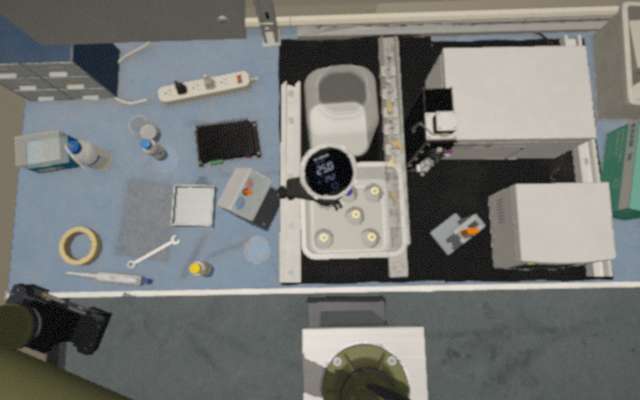

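The side view shows the block at about (240,195), the tray at (190,217), the bottle at (176,257) and the fork with the tool at (460,240). In the top view they are at (250,195), (193,205), (200,268) and (462,232). I'll enlarge these areas.

```bash
cat > h.py <<'E'
import numpy as np,cv2
from cell import env
from scipy.spatial.transform import Rotation as R
def proj(c,P):
    T=np.linalg.inv(c["world_from_camera"]); p=np.atleast_2d(P)@T[:3,:3].T+T[:3,3]
    return p[:,:2]/p[:,2:]*[c["fx"],c["fy"]]+[c["cx"],c["cy"]]
def onz(c,px,z):
    T=c["world_from_camera"]; px=np.atleast_2d(px)
    d=np.c_[(px-[c["cx"],c["cy"]])/[c["fx"],c["fy"]],np.ones(len(px))]@T[:3,:3].T
    return T[:3,3]+d*((z-T[2,3])/d[:,2])[:,None]
def tri(cs,pxs):
    A=np.zeros((3,3));b=np.zeros(3)
    for c,px in zip(cs,pxs):
        T=c["world_from_camera"]; d=T[:3,:3]@[(px[0]-c["cx"])/c["fx"],(px[1]-c["cy"])/c["fy"],1]; d/=np.linalg.norm(d)
        M=np.eye(3)-np.outer(d,d);A+=M;b+=M@T[:3,3]
    return np.linalg.solve(A,b)
def totool(P,o=None):
    "shift in tool axes from TCP to world point P"
    o=o or env.get_obs(); return R.from_euler("xyz",o["tool_rot"],degrees=True).inv().apply(np.array(P)-o["tool_pos"])
E
python3 - <<'E'
import cv2,numpy as np
t=cv2.imread("pics/top0.png"); s=cv2.imread("pics/side0.png")
def cr(im,x,y,w,h,k):
    return cv2.resize(im[y:y+h,x:x+w],None,fx=k,fy=k,interpolation=cv2.INTER_CUBIC)
a=cr(t,160,155,130,130,3.0); a=cv2.resize(t[155:285,160:290],(390,390),interpolation=cv2.INTER_CUBIC)
a=cr(t,165,160,120,60,6.6)[:,:792]; b=cr(t,420,205,75,50,4); c=cr(t,180,250,40,35,5)
c2=cr(s,430,195,60,90,3)
bot=np.zeros((204,792,3),np.uint8)
bot[:200,:300]=b; bot[:175,300:500]=c
e=cr(s,435,200,50,40,5)[:200]; bot[:200,500:750]=e
out=np.vstack([a,bot]); cv2.imwrite("pics/m1.png",out); print(out.shape)
E
```

```text
(600, 792, 3)
```

View pics/m1.png

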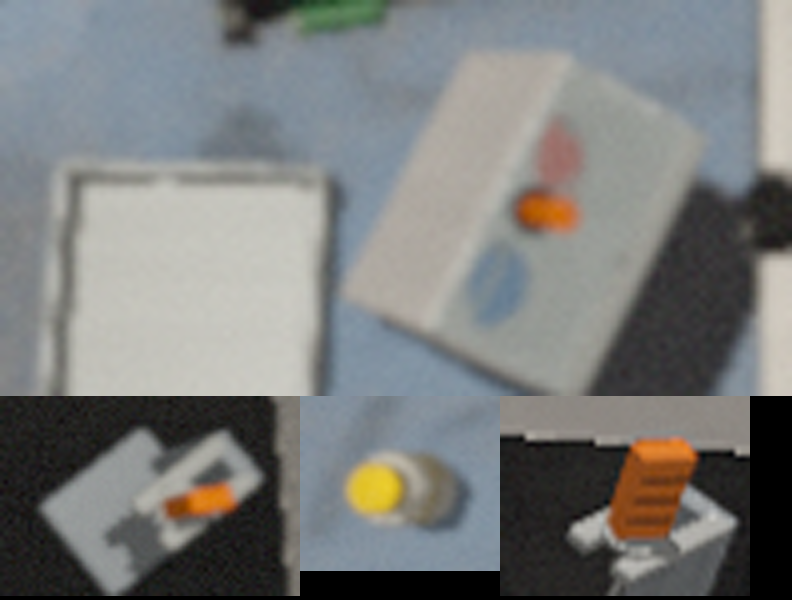

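Top montage: the hinge (low) side of the block faces right. The red canister is at montage (560,150) and the blue at (498,283), so red is in well A. The post is at (550,213). The tray's outer edges run from x=55 to 328, and the handle top is at (215,498) in the fork panel. Next I'll fit the poses.

```bash
cat >> h.py <<'E'
def blk(p,L):
    "local points (x,y,z) relative to mid-face point M=(p0,p1,.143), yaw p2 deg"
    return R.from_euler("z",p[2],degrees=True).apply(np.atleast_2d(L))+[p[0],p[1],.143]
U=np.array([.866,0,.5]);N=np.array([-.5,0,.866]);Y=np.array([0,1.,0])
E
python3 - <<'E'
from h import *
from scipy.optimize import least_squares
t=env.read_camera("top"); s=env.read_camera("side")
m=lambda a:np.array(a)/6.6+[165,160]
L=np.array([.03*U-.056*Y,.03*U+.056*Y,-.028*U-.055*Y+.004*N,.016*U+.045*N])
px=m([[572,62],[432,328],[704,148],[560,214]])
f=lambda p:(proj(t,blk(p,L))-px).ravel()
r=least_squares(f,[.5,.25,65],x_scale=[.01,.01,5]);print("block",r.x.round(4),r.fun.round(2))
b=lambda a:(np.array(a)-[0,396])/4+[420,205]
top=b([215,498]); sd=[435+165/5,200+54/5]
print("handle top",tri([t,s],[top,sd]).round(4),onz(t,top,.179).round(4),onz(s,sd,.179).round(4))
for q in [([135,500],[218,432])]: 
    w=onz(t,b(q),.125);d=w[1]-w[0];print("prong",w.round(4),np.degrees(np.arctan2(d[1],d[0])))
w=onz(t,b([[40,505],[145,430]]),.008);d=w[1]-w[0];print("base",w.round(4),np.degrees(np.arctan2(d[1],d[0])))
print("tray",onz(t,m([[62,165],[328,165]]),.02).round(4))
w=onz(t,[[200.,268.4],[180+377/25*5/5,250+94/5]],.086);print("bottle",w[0].round(4), onz(t,[180+75/5,250+94/5],.086).round(4))
print("side block corners pred",proj(s,blk(r.x,np.array([.03*U-.056*Y,.03*U+.056*Y,-.03*U+.056*Y,.016*U+.045*N]))).round(1))
E
```

```text
block [ 0.4826  0.2684 61.4925] [ 0.09 -0.45 -1.41  0.38  0.35 -1.17  0.95  1.14]
handle top [ 0.3846 -0.2451  0.175 ] [[ 0.3842 -0.2442  0.179 ]] [[ 0.3796 -0.2424  0.179 ]]
prong [[ 0.3882 -0.2167  0.125 ]
 [ 0.4282 -0.2691  0.125 ]] -52.66738427195205
base [[ 0.3952 -0.1908  0.008 ]
 [ 0.4444 -0.2644  0.008 ]] -56.17779138993838
tray [[0.5379 0.5018 0.02  ]
 [0.5354 0.3905 0.02  ]]
bottle [0.3104 0.4058 0.086 ] [[0.3097 0.4183 0.086 ]]
side block corners pred [[255.9 163.7]
 [225.4 184.6]
 [242.8 201.7]
 [250.3 167.6]]
```

```bash
python3 - <<'E'
from h import *
p=[.4826,.2684,61.5]
print(totool([.525,.345,.26]), totool(blk(p,[[.045,0,.09]])[0]))
E
```

```text
[-0.37342535 -0.14467379 -0.02078991] [-0.36658211 -0.18665098  0.00624715]
```

```bash
echo '[-0.037, -0.0145, -0.02, 0, 0, -0.075, -0.029, -0.02, 0, 0, -0.112, -0.043, -0.02, 0, 0, -0.15, -0.058, -0.02, 0, 0, -0.187, -0.0725, -0.02, 0, 0, -0.224, -0.087, -0.02, 0, 0, -0.261, -0.101, -0.02, 0, 0, -0.3, -0.116, -0.02, 0, 0]' > path.dat && python3 steer.py path.dat 20; echo '[-0.037, -0.0145, 0, 0, 0, -0.073, -0.029, 0, 0, 0, -0.073, -0.029, 0, 0, 0]' > path.dat && python3 steer.py path.dat
python3 - <<'E'
from h import *
o=env.get_obs();print(o["tool_pos"],o["tool_rot"])
for n in("wrist","side","top"):
    c=env.read_camera(n); cv2.imwrite(f"pics/{n}1.png",c["color"]); np.save(f"pics/{n}1.npy",c,allow_pickle=True)
w=cv2.imread("pics/wrist1.png");s=cv2.imread("pics/side1.png");t=cv2.imread("pics/top1.png")
k=lambda im,x,y,W,H,f:cv2.resize(im[y:y+H,x:x+W],None,fx=f,fy=f,interpolation=cv2.INTER_CUBIC)
out=np.zeros((600,800,3),np.uint8);out[:400,:640]=w;out[400:600,:250]=k(s,200,150,50*2,80,2.5);out[400:600,260:510]=k(t,210,160,100,80,2.5)
cv2.imwrite("pics/m2.png",out)
E
```

```text
time_s: 0.92
tool_pos: [0.4668, 0.3964, 0.2597]
tool_rot: [180.0, -0.0, 159.8]
force: [-0.1, 1.2, -0.4]
grip_width: 0.0413
grasp_force: 0.0
time_s: 1.17
tool_pos: [0.5318, 0.3354, 0.2595]
tool_rot: [-179.8, 0.4, 159.0]
force: [0.9, -1.9, -0.5]
grip_width: 0.0215
grasp_force: 0.0
[0.53184454 0.33535974 0.25949341] [-179.80030078    0.3570945   159.00174009]
```

View pics/m2.png

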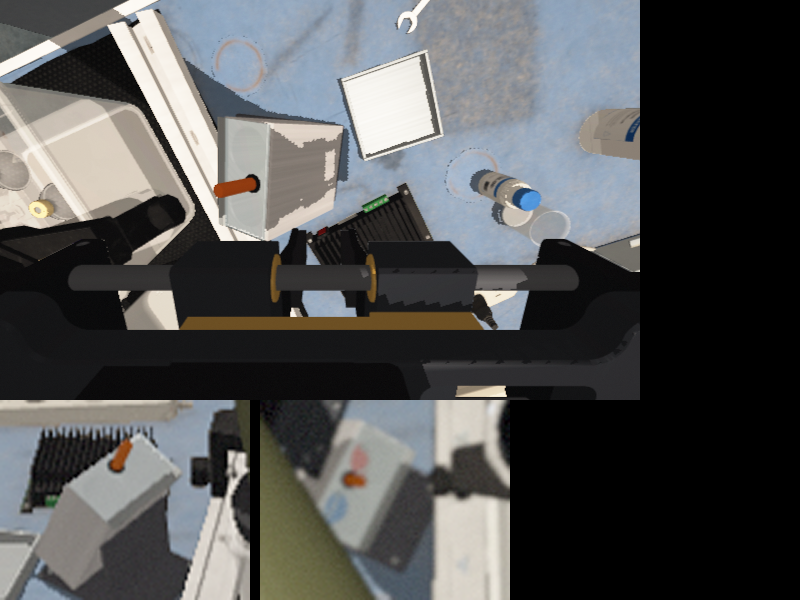

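The wrist view shows the cover face with upper-edge corners at about (271,119) and (272,241), and hinge-edge corners at (220,117) and (217,237). The post base is at (252,183) and its tip at (220,190). The side crop shows the face corners at (135,433), (68,483), (180,472) and (112,520). I'll refit using all of these.

```bash
python3 - <<'E'
from h import *
from scipy.optimize import least_squares
t,s,w=[np.load(f"pics/{n}1.npy",allow_pickle=True).item() for n in("top","side","wrist")]
t0=env.read_camera("top")
c=.004*N
F=[.03*U-.056*Y,.03*U+.056*Y,-.029*U+.055*Y+c,-.029*U-.055*Y+c,.016*U+.045*N]
m=lambda a:np.array(a)/6.6+[165,160]
S=lambda a:(np.array(a)-[0,400])/2.5+[200,150]
obs=[(t,m([[572,62],[432,328],[560,214]]),[0,1,4]),
 (s,S([[135,433],[68,483],[112,520],[180,472],[127,441]]),[0,1,2,3,4]),
 (w,np.array([[272,241],[271,119],[220,117],[217,237],[221,190.]]),[0,1,2,3,4])]
def f(p):return np.concatenate([(proj(c_,blk(p,np.array(F)[i]))-px).ravel() for c_,px,i in obs])
r=least_squares(f,[.4826,.2684,61.5],x_scale=[.01,.01,5],loss="soft_l1");print(r.x.round(4));print(r.fun.reshape(-1,2).round(1))
f2=lambda p:f(p)[16:]
r2=least_squares(f2,r.x,x_scale=[.01,.01,5]);print("wrist only",r2.x.round(4))
f3=lambda p:f(p)[:16]
r3=least_squares(f3,r.x,x_scale=[.01,.01,5]);print("fixed only",r3.x.round(4))
p=r.x
for L in ([.045,0,.075],[.035,0,.054],[.005,0,.062],[-.03,0,.06],[-.05,0,.046]): print(totool(blk(p,[L])[0]).round(4),blk(p,[L])[0].round(3))
E
```

```text
[ 0.4855  0.2717 64.0898]
[[ -2.4  -1.7]
 [ -2.1   0.1]
 [ -0.4  -0.3]
 [ -0.1  -0.3]
 [ -2.3   1.1]
 [ -1.5   1.6]
 [ -1.4  -1.6]
 [ -1.5   0.4]
 [ -4.8  -0.3]
 [ -0.2   2.9]
 [ -0.6   0.1]
 [  4.9 -12. ]
 [ -2.9   1.4]]
wrist only [ 0.4867  0.2721 65.411 ]
fixed only [ 0.4851  0.2681 63.7276]
[ 0.0055 -0.0383  0.0413] [0.505 0.312 0.218]
[ 0.0065 -0.0482  0.0623] [0.501 0.303 0.197]
[ 0.0095 -0.0781  0.0543] [0.488 0.276 0.205]
[ 0.013  -0.1129  0.0563] [0.472 0.245 0.203]
[ 0.015  -0.1328  0.0703] [0.464 0.227 0.189]
```

```bash
echo '[0.0055, -0.025, 0.035, 0, 0, 0.0065, -0.045, 0.062, 0, 0, 0.008, -0.058, 0.061, 0, 0, 0.009, -0.07, 0.058, 0, 0, 0.01, -0.082, 0.055, 0, 0, 0.011, -0.094, 0.054, 0, 0, 0.012, -0.105, 0.056, 0, 0, 0.013, -0.114, 0.058, 0, 0]' > path.dat && python3 steer.py path.dat; echo '[0.001, -0.01, 0.005, 0, 0, 0.002, -0.02, 0.01, 0, 0, 0.003, -0.032, 0.014, 0, 0, 0.003, -0.042, 0.016, 0, 0, 0.003, -0.042, -0.04, 0, 0, 0.003, -0.042, -0.08, 0, 0]' > path.dat && python3 steer.py path.dat
python3 - <<'E'
from h import *
for n in("wrist","side","top"):
    c=env.read_camera(n); cv2.imwrite(f"pics/{n}2.png",c["color"]); np.save(f"pics/{n}2.npy",c,allow_pickle=True)
w=cv2.imread("pics/wrist2.png");s=cv2.imread("pics/side2.png");t=cv2.imread("pics/top2.png")
k=lambda im,x,y,W,H,f:cv2.resize(im[y:y+H,x:x+W],None,fx=f,fy=f,interpolation=cv2.INTER_CUBIC)
out=np.zeros((600,800,3),np.uint8);out[:400,:640]=w;out[400:600,:250]=k(s,200,150,50*2,80,2.5);out[400:600,260:510]=k(t,210,160,100,80,2.5)
cv2.imwrite("pics/m3.png",out)
E
```

```text
time_s: 2.03
tool_pos: [0.4732, 0.2442, 0.2058]
tool_rot: [179.6, 0.1, 159.9]
force: [-4.6, 0.2, 15.2]
grip_width: 0.0003
grasp_force: 6.5
time_s: 2.53
tool_pos: [0.4534, 0.2023, 0.2673]
tool_rot: [-179.7, -0.2, 159.7]
force: [1.9, 1.2, 1.6]
grip_width: 0.0007
grasp_force: 0.0
```

View pics/m3.png

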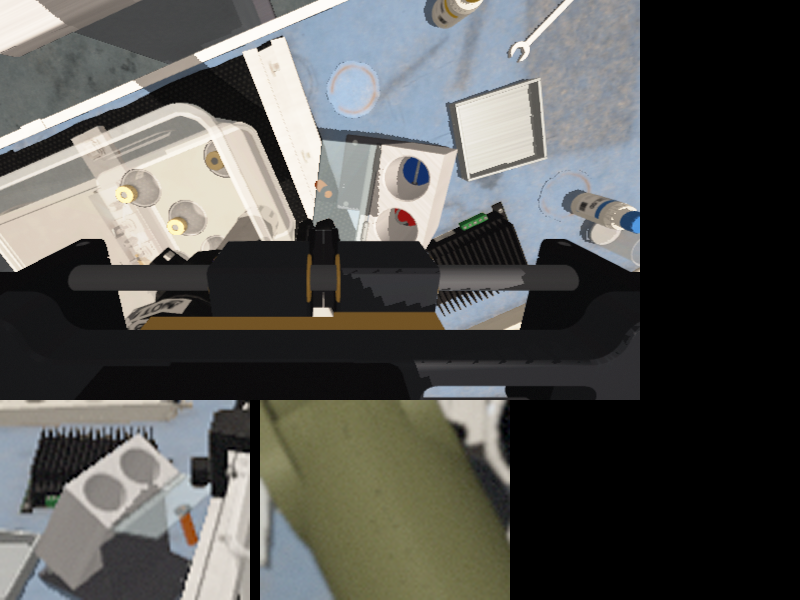

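The cover is fully open in both the wrist and side views, with its post hanging below. The wells are visible in the wrist view at (407,177) and (400,225). I'll turn the wrist camera to look down well A and read the bail's lean.

```bash
echo '[-0.013, 0.003, 0, -7, 0.04, -0.0265, 0.003, 0, -14, 0.06, -0.0265, 0.003, 0, -21, 0.08, -0.0265, 0.003, 0, -28, 0.08, -0.0265, 0.003, 0, -35, 0.08, -0.0265, 0.003, 0, -42, 0.08, -0.0265, 0.003, 0, -49, 0.08, -0.0265, 0.003, 0, -56, 0.08]' > path.dat && python3 steer.py path.dat; echo '[0, 0, 0, -7, 0.08, 0, 0, 0, -14, 0.08, 0, 0, 0, -21, 0.08, 0, 0, 0, -28, 0.08, 0, 0, 0, -28, 0.08]' > path.dat && python3 steer.py path.dat
python3 - <<'E'
from h import *
c=env.read_camera("wrist"); np.save("pics/wrist3.npy",c,allow_pickle=True)
p=[.4855,.271,64]
q=proj(c,blk(p,[-.027*Y,.027*Y]));print(q.round(1))
x,y=q.mean(0).astype(int); x0,y0=max(0,x-75),max(0,y-55); im=c["color"][y0:y0+110,x0:x0+150]; print(x0,y0)
cv2.imwrite("pics/m4.png",cv2.resize(im,None,fx=5.3,fy=5.3,interpolation=cv2.INTER_CUBIC))
E
```

```text
time_s: 3.35
tool_pos: [0.4812, 0.1977, 0.2678]
tool_rot: [-180.0, -0.1, -143.8]
force: [-0.3, 0.6, -0.2]
grip_width: 0.0457
grasp_force: 0.0
time_s: 3.77
tool_pos: [0.4812, 0.1977, 0.2679]
tool_rot: [180.0, -0.1, -116.0]
force: [0.1, -0.9, 0.0]
grip_width: 0.0766
grasp_force: 0.0
[[323.2 257.2]
 [373.  257.2]]
273 202
```

View pics/m4.png

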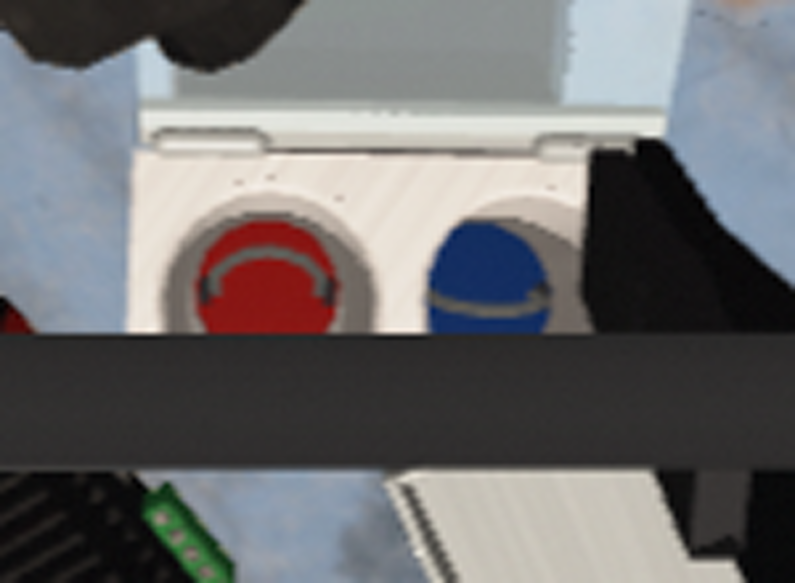

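The picture looks down the wells. Well A's rim has its left edge at x=163, right edge at 377 and top at y=193. The red canister's bail has pivots at (207,290) and (328,290) and its apex at (270,252). The blue canister is in the right well. I'll compare these with the model.

```bash
python3 - <<'E'
from h import *
from scipy.optimize import least_squares
c=np.load("pics/wrist3.npy",allow_pickle=True).item()
cr=lambda p,L:((proj(c,blk(p,np.array(L)))-[273,202])*5.3)
p=[.4855,.271,64]
A=-.027*Y
rim=[A-.022*Y,A+.022*Y,A-.022*U,-.03*U-.056*Y, -.056*Y]
print("pred rim L,R,top, front corner, left edge",cr(p,rim).round(0).tolist())
f=lambda q:np.r_[cr(q,rim)[0,0]-163,cr(q,rim)[1,0]-377,cr(q,rim)[2,1]-193,cr(q,rim)[3,1]-151,cr(q,rim)[4,0]-130,(q[2]-64)*1]
r=least_squares(f,p,x_scale=[.01,.01,5]);print(r.x.round(4),r.fun.round(1));q=r.x
for u0 in(-.003,0):
  B=A-.12*N+u0*U
  print("top disc edges",cr(q,[B+.048*N-.019*Y,B+.048*N+.019*Y,B+.048*N-.019*U]).round(0).tolist(),"pivots",cr(q,[B+.05*N-.013*Y,B+.05*N+.013*Y]).round(0).tolist())
  for a in(-.45,-.3,-.15,0,.15): print(u0,a,cr(q,[B+.05*N+.024*(np.cos(a)*N+np.sin(a)*U)]).round(0).tolist())
E
```

```text
pred rim L,R,top, front corner, left edge [[158.0, 293.0], [374.0, 293.0], [266.0, 184.0], [127.0, 146.0], [124.0, 293.0]]
[ 0.4857  0.2736 62.8121] [ 0.1  0.9 -0.5  0.5 -1.1 -1.2]
top disc edges [[192.0, 293.0], [342.0, 295.0], [268.0, 218.0]] pivots [[215.0, 293.0], [318.0, 295.0]]
-0.003 -0.45 [[269.0, 247.0]]
-0.003 -0.3 [[268.0, 261.0]]
-0.003 -0.15 [[268.0, 276.0]]
-0.003 0 [[268.0, 291.0]]
-0.003 0.15 [[268.0, 307.0]]
top disc edges [[191.0, 305.0], [342.0, 307.0], [268.0, 230.0]] pivots [[215.0, 305.0], [318.0, 307.0]]
0 -0.45 [[268.0, 260.0]]
0 -0.3 [[268.0, 274.0]]
0 -0.15 [[268.0, 289.0]]
0 0 [[268.0, 304.0]]
0 0.15 [[268.0, 320.0]]
```

The block is at about (0.4857, 0.2733) with yaw 63.3. The bail leans about -0.4 rad, with its apex toward the hinge. Next I go to the fork over the bath.

```bash
echo '[0, 0, -0.04, 7, 0.06, 0, 0, -0.08, 14, 0.06, 0.03, -0.007, -0.11, 21, 0.06, 0.06, -0.015, -0.11, 28, 0.06, 0.09, -0.022, -0.11, 35, 0.06, 0.12, -0.03, -0.11, 42, 0.06, 0.15, -0.037, -0.11, 49, 0.06, 0.18, -0.044, -0.11, 56, 0.06]' > path.dat && python3 steer.py path.dat
python3 - <<'E'
from h import *
print(totool([.385,-.245,.30]))
E
```

```text
time_s: 4.48
tool_pos: [0.4409, 0.0155, 0.3785]
tool_rot: [180.0, 0.0, -172.8]
force: [1.1, -0.2, 1.0]
grip_width: 0.0601
grasp_force: 0.0
[ 0.08821129 -0.25144073  0.07848071]
```

```bash
echo '[0.011, -0.031, 0, 7, 0.06, 0.022, -0.063, 0, 14, 0.06, 0.033, -0.094, 0, 21, 0.06, 0.044, -0.126, 0, 28, 0.06, 0.055, -0.157, 0, 35, 0.06, 0.066, -0.189, 0, 42, 0.06, 0.077, -0.22, 0.02, 49, 0.06, 0.088, -0.251, 0.05, 56, 0.06]' > path.dat && python3 steer.py path.dat; echo '[0, 0, 0.03, 5, 0.06, 0, 0, 0.03, 5, 0.06]' > path.dat && python3 steer.py path.dat
python3 - <<'E'
from h import *
c=env.read_camera("wrist"); np.save("pics/wrist4.npy",c,allow_pickle=True)
s=env.read_camera("side"); np.save("pics/side4.npy",s,allow_pickle=True)
o=env.get_obs();print(o["tool_pos"],o["tool_rot"],o["qpos"].round(0))
print(proj(c,[[.385,-.245,.179],[.385,-.245,.125]]).round(0),proj(s,[[.385,-.245,.179],[.385,-.245,.125]]).round(0))
out=np.zeros((600,800,3),np.uint8); out[:400,:640]=c["color"]
out[400:,:300]=cv2.resize(s["color"][190:250,420:510],(300,200),interpolation=cv2.INTER_CUBIC)
cv2.imwrite("pics/m5.png",out)
E
```

```text
time_s: 5.15
tool_pos: [0.3891, -0.2442, 0.3322]
tool_rot: [179.8, 0.3, 131.2]
force: [1.3, -0.4, 0.1]
grip_width: 0.0599
grasp_force: 0.0
time_s: 5.32
tool_pos: [0.385, -0.2419, 0.2954]
tool_rot: [-179.7, -0.4, 126.2]
force: [-1.3, 1.6, -0.7]
grip_width: 0.0604
grasp_force: 0.0
[ 0.38840017 -0.24074544  0.30045018] [-1.79954883e+02 -1.05216308e-01  1.26852547e+02] [-10. -10.  34. 104.   5.  84.  60.]
[[323. 203.]
 [323. 189.]] [[469. 209.]
 [462. 227.]]
```

View pics/m5.png

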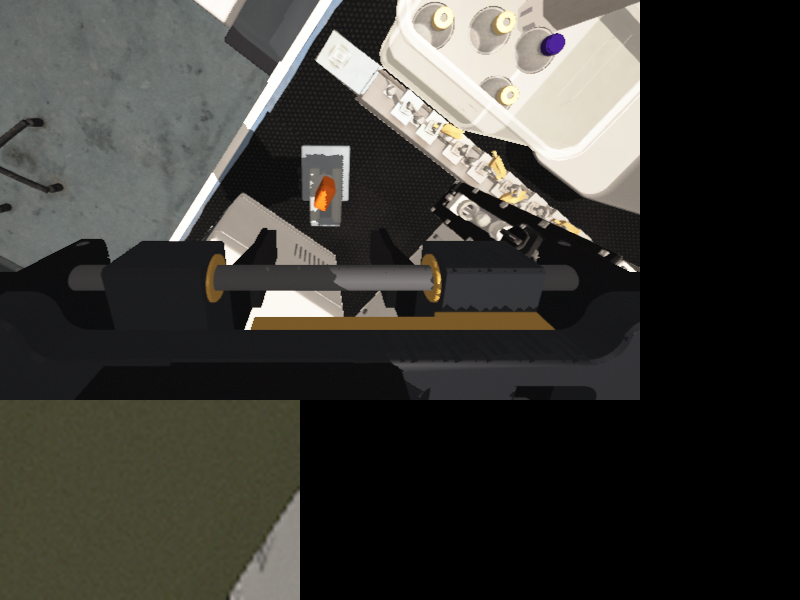

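The wrist view shows the fork base at about (302–349, 147–225), squared to the image, with the orange handle at (325,193). I'll zoom in.

```bash
python3 - <<'E'
import numpy as np,cv2
c=np.load("pics/wrist4.npy",allow_pickle=True).item()
cv2.imwrite("pics/m6.png",cv2.resize(c["color"][140:235,285:365],None,fx=6,fy=6,interpolation=cv2.INTER_CUBIC))
E
```

```text
(no output)
```

View pics/m6.png

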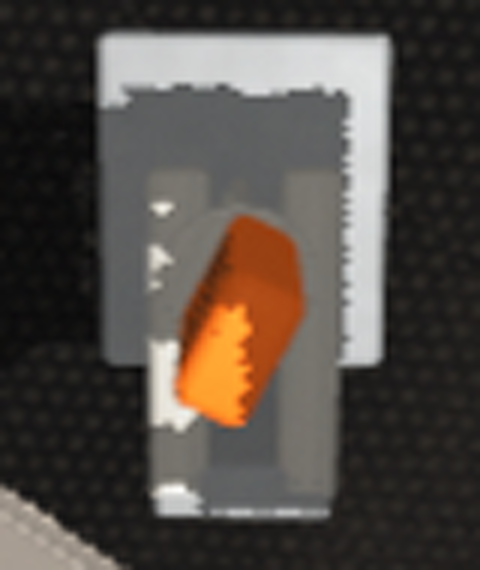

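```bash
python3 - <<'E'
from h import *
from scipy.optimize import least_squares
c=np.load("pics/wrist4.npy",allow_pickle=True).item()
px=np.array([[180,387],[243,427],[303,305],[240,213],[293,240]])/6+[285,140]
T=lambda q,L:R.from_euler("z",q[2],degrees=True).apply(np.array(L)*1e-3)+[q[0],q[1],0]
# tool axes: guess which corners: try
L=[[13,7,179],[13,-7,179],[-13,-7,179],[-13,7,129],[-13,-7,129]]
for L_ in (L,[[a,-b,z] for a,b,z in L]):
  for y0 in(-25,-50,-80):
    r=least_squares(lambda q:(proj(c,T(q,L_))-px).ravel(),[.387,-.244,y0],x_scale=[.01,.01,10])
    print(r.x.round(4),round(r.cost,2),(r.fun*6).round(0))
# collar circle centre and prongs
cc=onz(c,np.array([[244,286]])/6+[285,140],.129);print("collar",cc.round(4))
pr=onz(c,np.array([[148,170],[152,490],[340,170],[332,490],[207,170],[207,480],[283,170],[277,480]])/6+[285,140],.125)
for i in range(0,8,2):
    d=pr[i+1]-pr[i];print(pr[i].round(4),pr[i+1].round(4),np.degrees(np.arctan2(d[1],d[0])).round(1),np.linalg.norm(d).round(4))
E
```

```text
[  0.3868  -0.2398 -96.1892] 346.03 [ 51.  55. -75. -39. -27. -30.  83.  48. -23. -27.]
[  0.3868  -0.2398 -96.189 ] 346.03 [ 51.  55. -75. -39. -27. -30.  83.  48. -23. -27.]
[  0.3868  -0.2398 -96.1882] 346.03 [ 51.  55. -75. -39. -27. -30.  83.  48. -23. -27.]
[  0.384   -0.2399 -80.3236] 11.26 [-14.  12.  -1.   8.  10.  -5.  -3. -11.   9.  -6.]
[  0.384   -0.2399 -80.3236] 11.26 [-14.  12.  -1.   8.  10.  -5.  -3. -11.   9.  -6.]
[  0.384   -0.2399 -80.3236] 11.26 [-14.  12.  -1.   8.  10.  -5.  -3. -11.   9.  -6.]
collar [[ 0.3858 -0.2407  0.129 ]]
[ 0.358  -0.2339  0.125 ] [ 0.3967 -0.2868  0.125 ] -53.8 0.0655
[ 0.3876 -0.2122  0.125 ] [ 0.426  -0.2652  0.125 ] -54.1 0.0655
[ 0.3671 -0.2272  0.125 ] [ 0.4044 -0.2785  0.125 ] -54.0 0.0633
[ 0.3788 -0.2186  0.125 ] [ 0.4158 -0.2701  0.125 ] -54.3 0.0633
```

```bash
echo '[0.002, -0.0025, 0.03, 7, 0.05, 0.002, -0.0025, 0.06, 14, 0.05, 0.002, -0.0025, 0.09, 21, 0.05, 0.002, -0.0025, 0.12, 27, 0.05, 0.002, -0.0025, 0.142, 27, 0.05, 0.002, -0.0025, 0.142, 27, 0.03, 0.002, -0.0025, 0.142, 27, 0, 0.002, -0.0025, 0.142, 27, 0]' > path.dat && python3 steer.py path.dat 40; echo '[0, 0, 0, 0, 0, 0, 0, 0, 0, 0, 0, 0, 0, 0, 0, 0, 0, -0.003, 0, 0, 0, 0, -0.006, 0, 0, 0, 0, -0.008, 0, 0]' > path.dat && python3 steer.py path.dat
```

```text
time_s: 6.08
tool_pos: [0.3876, -0.2416, 0.1613]
tool_rot: [179.8, 0.1, 99.9]
force: [0.4, -0.6, 0.3]
grip_width: 0.037
grasp_force: 0.0
time_s: 6.58
tool_pos: [0.3856, -0.2415, 0.1673]
tool_rot: [180.0, 0.0, 99.8]
force: [-0.2, -0.0, -1.2]
grip_width: 0.0135
grasp_force: 40.0
```

```bash
echo '[0, 0, 0, -7, 0, 0, 0, 0, -14, 0, 0, 0, 0, -21, 0, 0, 0, 0, -26, 0, 0, 0, 0, -26, 0, 0, 0, -0.03, -26, 0, 0, 0, -0.06, -26, 0, 0, 0, -0.09, -26, 0]' > path.dat && python3 steer.py path.dat; echo '[0, 0, -0.035, 0, 0, 0, 0, -0.07, 0, 0, 0, 0, -0.1, 0, 0, 0, 0, -0.1, 0, 0]' > path.dat && python3 steer.py path.dat
python3 - <<'E'
from h import *
o=env.get_obs();print(o["tool_pos"],o["tool_rot"],o["qpos"].round(0))
im=[]
for n in("side","top"):
    c=env.read_camera(n); np.save(f"pics/{n}5.npy",c,allow_pickle=True)
    q=o["tool_pos"]; f=proj(c,[q,q-[0,0,.129]]);print(n,f.round(0))
    x,y=np.clip(f[1].astype(int)-[35,50],0,[560,300]); im.append(cv2.resize(c["color"][y:y+75,x:x+50],(400,600),interpolation=cv2.INTER_CUBIC)); print(x,y)
cv2.imwrite("pics/m7.png",np.hstack(im))
E
```

```text
time_s: 7.25
tool_pos: [0.3849, -0.2413, 0.2577]
tool_rot: [-180.0, -0.0, 125.6]
force: [-0.5, -0.9, -0.5]
grip_width: 0.0138
grasp_force: 40.0
time_s: 7.58
tool_pos: [0.3876, -0.2427, 0.3631]
tool_rot: [179.6, 0.5, 125.6]
force: [0.4, -0.1, -1.0]
grip_width: 0.0137
grasp_force: 40.0
[ 0.38757573 -0.24269803  0.36310459] [179.63027771   0.46147352 125.61495176] [ -9. -11.  32.  98.   6.  90.  59.]
side [[493. 134.]
 [474. 188.]]
439 138
top [[510. 220.]
 [482. 227.]]
447 176
```

View pics/m7.png

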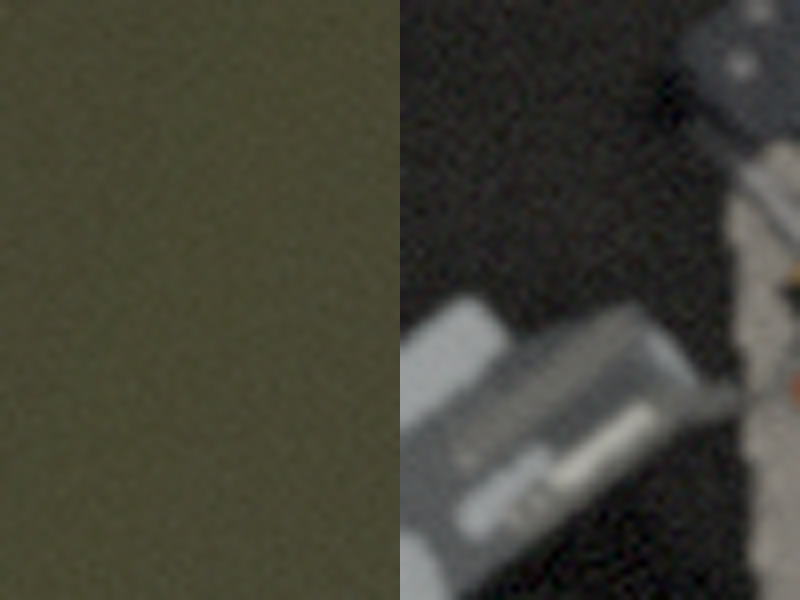

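The top crop on the right shows the empty fork. The side view is blocked by the arm. I'll carry the tool over the bath, checking the hook's direction with a median of wrist frames, since the hook stays still in them.

```bash
cat > fr.py <<'E'
from h import *
import sys
np.save(f"pics/f{sys.argv[1]}.npy",env.read_camera("wrist")["color"])
E
echo '[0, 0, -0.04, 0, 0, 0.01, 0.01, -0.08, 0, 0, 0.03, 0.033, -0.09, -4, 0, 0.055, 0.06, -0.09, -7, 0, 0.08, 0.089, -0.09, -10, 0, 0.105, 0.117, -0.09, -14, 0]' > path.dat && python3 steer.py path.dat ; python3 fr.py 1
echo '[0.025, 0.028, 0, 0, 0, 0.05, 0.056, 0, 0, 0, 0.075, 0.083, 0, 0, 0, 0.1, 0.111, 0, 0, 0]' > path.dat && python3 steer.py path.dat | grep -v grasp;  python3 fr.py 2
python3 - <<'E'
from h import *
print(totool([.495,.2441,.45]))
E
```

```text
time_s: 8.18
tool_pos: [0.4187, -0.0863, 0.4455]
tool_rot: [-180.0, -0.1, 139.8]
force: [0.1, -0.3, -0.9]
grip_width: 0.0137
grasp_force: 40.0
time_s: 8.57
tool_pos: [0.4135, 0.0626, 0.4451]
tool_rot: [-179.9, -0.1, 139.6]
force: [1.2, 0.1, -0.8]
grip_width: 0.0136
[ 0.04635155  0.18519758 -0.00520975]
```

```bash
echo '[0.008, 0.031, 0, -4, 0, 0.016, 0.062, 0, -8, 0, 0.023, 0.093, 0, -12, 0, 0.031, 0.124, 0, -13.7, 0, 0.039, 0.155, 0, -13.7, 0, 0.046, 0.185, 0, -13.7, 0, 0.046, 0.185, 0, -13.7, 0]' > path.dat && python3 steer.py path.dat; python3 fr.py 3
python3 - <<'E'
from h import *
o=env.get_obs();c=env.read_camera("wrist"); q=o["tool_pos"]; Rt=R.from_euler("xyz",o["tool_rot"],degrees=True)
P=lambda x,y,z:proj(c,Rt.apply([x,y,z])+q)[0].round(1)
print("shank -40,-80,bottom",P(0,0,.06),P(0,0,.09),P(0,0,.129),"lip end if hook=-x:",P(-.01,0,.118),"if +x:",P(.01,0,.118))
f=np.stack([np.load(f"pics/f{i}.npy") for i in(1,2,3)]+[c["color"]]).astype(int)
sp=(f[:3].max(0)-f[:3].min(0)).sum(2); med=np.median(f[:3],0).mean(2)
x,y=P(0,0,.129).astype(int)
print(x-14,y-28)
for r in range(y-28,y+34): print(r,"".join("#" if sp[r,k]<25 else "+" if sp[r,k]<50 else "." for k in range(x-16,x+18)))
E
```

```text
time_s: 9.2
tool_pos: [0.4989, 0.2382, 0.4422]
tool_rot: [-179.8, -0.3, 153.8]
force: [-1.2, -0.3, -2.2]
grip_width: 0.0137
grasp_force: 40.0
shank -40,-80,bottom [323.5 221. ] [323.5 208.7] [323.5 196.4] lip end if hook=-x: [323.5 209.1] if +x: [323.5 189.8]
309 168
168 ..................................
169 ..................................
170 ..................................
171 ..................................
172 ..................................
173 ..................................
174 ..................................
175 ............+.....................
176 ..........+.+.....................
177 ..........+.+.+...................
178 ..........+.#.#.....#+............
179 ............#.#+...+#++++.........
180 ............+.......##++..++......
181 .............#..#...####++++....+.
182 ................#...++###+#.......
183 ..................+#+++####.......
184 .........................##......+
185 ..................................
186 ..................................
187 ..................................
188 ..................................
189 .........
[... 885 characters left out ...]
12 ..............#######.............
213 .........################.........
214 .......###################........
215 .....#######################......
216 ....########################+.....
217 ...###########################....
218 .###############################..
219 #################################.
220 #########################++######.
221 #################################+
222 ##################################
223 ##################################
224 ##################################
225 ##################################
226 ##################################
227 ##################################
228 ##################################
229 ##################################
```

The hook points along the tool's -x, as expected. The shank ends at row 193, matching the prediction. Now I'll settle and compute the shifts to the entry point.

```bash
cat >> h.py <<'E'
p=[.4857,.2733,63.3]
FZ=.129
def foot_target(x,y,z):
    "TCP world pos for shank foot corner at (x,y,z) rel. mouth A, block axes"
    return blk(p,[[x,y-.027,z]])[0]+[0,0,FZ]
E
echo '[0, 0, 0, -0, 0, 0, 0, 0, 0, 0, 0, 0, 0, 0, 0]' > path.dat && python3 steer.py path.dat; python3 - <<'E'
from h import *
a=[env.get_obs()]
for i in range(3): env.read_camera("wrist"); a.append(env.get_obs())
for o in a: print(o["tool_pos"].round(4),o["tool_rot"].round(2))
o["tool_pos"]=np.mean([k["tool_pos"] for k in a],0)
for L in([-.0222,.0055,.02],[-.0222,.0055,.0045],[-.0147,.0055,-.0085],[.0148,.0055,-.0596]): print(L,totool(foot_target(*L),o).round(4))
E
```

```text
time_s: 9.55
tool_pos: [0.4985, 0.231, 0.4472]
tool_rot: [180.0, 0.0, 153.4]
force: [0.0, 0.1, -0.1]
grip_width: 0.0135
grasp_force: 40.0
[0.4985 0.231  0.4472] [1.7998e+02 3.0000e-02 1.5336e+02]
[0.4985 0.2313 0.4473] [1.7996e+02 4.0000e-02 1.5338e+02]
[0.4985 0.2315 0.4474] [1.7995e+02 3.0000e-02 1.5340e+02]
[0.4985 0.2317 0.4474] [1.7995e+02 3.0000e-02 1.5343e+02]
[-0.0222, 0.0055, 0.02] [0.0088 0.0094 0.1553]
[-0.0222, 0.0055, 0.0045] [0.0088 0.0094 0.1708]
[-0.0147, 0.0055, -0.0085] [0.0088 0.0169 0.1838]
[0.0148, 0.0055, -0.0596] [0.0088 0.0463 0.235 ]
```

```bash
echo '[0.003, 0.003, 0.037, 0, 0, 0.006, 0.006, 0.075, 0, 0, 0.009, 0.0094, 0.112, 0, 0, 0.009, 0.0094, 0.145, 0, 0, 0.009, 0.0094, 0.155, 0, 0, 0.009, 0.0094, 0.155, 0, 0, 0.009, 0.0094, 0.155, 0, 0, 0.009, 0.0094, 0.155, 0, 0]' > path.dat && python3 steer.py path.dat; python3 - <<'E'
from h import *
a=[env.get_obs()]
for i in range(3): c=env.read_camera("wrist"); a.append(env.get_obs())
for o in a: print(o["tool_pos"].round(4),o["tool_rot"].round(2))
np.save("pics/wrist6.npy",c,allow_pickle=True)
cv2.imwrite("pics/m8.png",cv2.resize(c["color"][130:260,240:400],None,fx=5,fy=5,interpolation=cv2.INTER_CUBIC)[:600])
for L in([-.0222,.0055,.0045],[-.0147,.0055,-.0085],[.0148,.0055,-.0596]): print(L,totool(foot_target(*L),o).round(4))
E
```

```text
time_s: 10.37
tool_pos: [0.4961, 0.2453, 0.2948]
tool_rot: [179.8, 0.2, 153.5]
force: [-0.5, -0.3, -0.4]
grip_width: 0.0138
grasp_force: 40.0
[0.4961 0.2453 0.2948] [1.7978e+02 1.5000e-01 1.5346e+02]
[0.4961 0.2453 0.2949] [1.7976e+02 1.6000e-01 1.5346e+02]
[0.496  0.2453 0.2946] [1.7978e+02 1.5000e-01 1.5347e+02]
[0.4958 0.2452 0.2942] [1.7981e+02 1.3000e-01 1.5347e+02]
[-0.0222, 0.0055, 0.0045] [ 0.0002 -0.0017  0.0177]
[-0.0147, 0.0055, -0.0085] [0.0002 0.0057 0.0307]
[0.0148, 0.0055, -0.0596] [0.0002 0.0351 0.0819]
```

```bash
echo '[0, -0.0017, 0.01, 0, 0, 0, -0.0017, 0.018, 0, 0, 0, 0.002, 0.0245, 0, 0, 0, 0.0057, 0.031, 0, 0, 0, 0.009, 0.037, 0, 0, 0, 0.0125, 0.043, 0, 0, 0, 0.0125, 0.043, 0, 0, 0, 0.0125, 0.043, 0, 0]' > path.dat && python3 steer.py path.dat;  python3 - <<'E'
from h import *
o=env.get_obs()
print(o["tool_pos"].round(4),o["force"].round(1),o["wrist_torque"].round(2))
for L in([.0008,.0055,-.0353],[.0148,.0055,-.0596]): print(L,totool(foot_target(*L),o).round(4))
E
```

```text
time_s: 11.18
tool_pos: [0.506, 0.2577, 0.262]
tool_rot: [179.1, 0.8, 153.5]
force: [-2.7, -4.1, 47.0]
grip_width: 0.0169
grasp_force: 42.7
[0.506  0.2577 0.262 ] [-2.7 -4.1 47. ] [-2.02  1.22 -0.02]
[0.0008, 0.0055, -0.0353] [0.004  0.0052 0.0254]
[0.0148, 0.0055, -0.0596] [0.0043 0.0189 0.0499]
```

Contact at 47 N, so I'll back out and check the tool in the grip.

```bash
echo '[0, -0.005, -0.012, 0, 0, 0, -0.01, -0.024, 0, 0, 0, -0.0142, -0.036, 0, 0, 0, -0.0142, -0.045, 0, 0, 0, -0.0142, -0.045, 0, 0, 0, -0.0142, -0.045, 0, 0, 0, -0.0142, -0.045, 0, 0]' > path.dat && python3 steer.py path.dat;  python3 - <<'E'
from h import *
o=env.get_obs(); c=env.read_camera("wrist");np.save("pics/wrist7.npy",c,allow_pickle=True)
print(o["tool_pos"].round(4),o["force"].round(1),o["wrist_torque"].round(2))
Rt=R.from_euler("xyz",o["tool_rot"],degrees=True);q=o["tool_pos"]
P=lambda x,y,z:proj(c,Rt.apply([x,y,z])+q)[0].round(1)
print(P(.002,0,.131),P(0,0,.034),P(0,0,.06))
cv2.imwrite("pics/m8.png",np.hstack([cv2.resize(np.load("pics/wrist6.npy",allow_pickle=True).item()["color"][150:270,284:364],None,fx=5,fy=5,interpolation=cv2.INTER_CUBIC),cv2.resize(c["color"][150:270,284:364],None,fx=5,fy=5,interpolation=cv2.INTER_CUBIC)]))
E
```

```text
time_s: 11.77
tool_pos: [0.4936, 0.2436, 0.2926]
tool_rot: [-179.9, -0.1, 153.5]
force: [0.8, 0.4, -1.9]
grip_width: 0.0137
grasp_force: 40.0
[0.4936 0.2436 0.2926] [ 0.8  0.4 -1.9] [-0.   -0.06 -0.02]
[323.5 194. ] [323.6 234.6] [323.5 221. ]
```

View pics/m8.png

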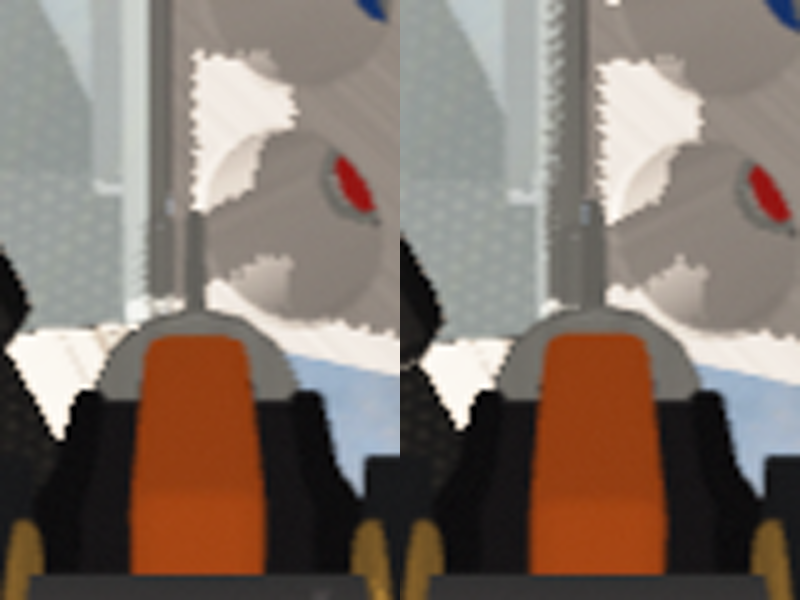

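The left crop is before the contact and the right is after. The shank still stands straight below the handle, with its tip at about (195,208) before and (190,197) after. Well A's rim spans x 205–380 and y 130–322 in the left crop. I'll check the rim and tip against the model.

```bash
python3 - <<'E'
from h import *
th=np.linspace(0,2*np.pi,73)
for n,ofs in(("wrist6",0),("wrist7",0)):
    c=np.load(f"pics/{n}.npy",allow_pickle=True).item()
    rim=[-.027*Y+.022*(np.cos(a)*U+np.sin(a)*Y) for a in th]
    q=(proj(c,blk(p,np.array(rim)))-[284,150])*5
    print(n,"rim pred x",q[:,0].min().round(),q[:,0].max().round(),"y",q[:,1].min().round(),q[:,1].max().round())
    B=-.027*Y-.12*N-.003*U+.048*N
    print(" red top centre",((proj(c,blk(p,[B]))-[284,150])*5).round())
    rimB=((proj(c,blk(p,np.array([a+.054*Y for a in rim])))-[284,150])*5); print(" B bottom",rimB[:,1].max().round())
    # tip: where on tool-x axis at foot depth? camera-frame: solve for point along tool x
    T=c["world_from_camera"]; print(" cam",T[:3,3].round(4))
o=env.get_obs();Rt=R.from_euler("xyz",o["tool_rot"],degrees=True);c=np.load("pics/wrist7.npy",allow_pickle=True).item()
for x in(0,.002,.004,.006): print(x,((proj(c,Rt.apply([x,0,.130])+o["tool_pos"])-[284,150])*5).round())
# shank columns at mid and bottom, wrist7
im=c["color"].astype(int).mean(2)
for r in(190,193,196,200,205,209): print(r,im[r,314:336].round().astype(int).tolist())
E
```

```text
wrist6 rim pred x 200.0 378.0 y 127.0 319.0
 red top centre [[396. 158.]]
 B bottom 83.0
 cam [0.4235 0.2806 0.4389]
wrist7 rim pred x 215.0 395.0 y 138.0 331.0
 red top centre [[411. 168.]]
 B bottom 93.0
 cam [0.4219 0.2792 0.4372]
0 [[197. 231.]]
0.002 [[197. 221.]]
0.004 [[197. 212.]]
0.006 [[197. 203.]]
190 [112, 111, 112, 111, 110, 109, 107, 102, 96, 114, 195, 234, 242, 245, 233, 218, 220, 220, 216, 179, 177, 178]
193 [120, 123, 113, 111, 110, 111, 125, 118, 96, 96, 104, 211, 244, 237, 188, 131, 130, 128, 128, 129, 130, 132]
196 [110, 109, 105, 105, 108, 109, 102, 96, 97, 96, 107, 131, 141, 136, 131, 133, 135, 137, 136, 134, 133, 132]
200 [110, 107, 104, 105, 107, 107, 102, 96, 96, 96, 100, 122, 141, 140, 135, 131, 131, 131, 133, 133, 132, 132]
205 [111, 108, 104, 106, 108, 107, 101, 96, 97, 96, 99, 120, 137, 139, 144, 145, 139, 135, 133, 139, 171, 173]
209 [143, 126, 105, 105, 108, 108, 102, 95, 97, 96, 95, 191, 236, 235, 234, 232, 235, 239, 233, 207, 182, 177]
```

The rim model is good to under 1 mm, but the tool leans in the grip, with the foot about 5 mm toward tool +x. That put the shank on the rim. I can straighten it by pressing the foot against the block's outer side. First I'll check the clearance to the circulator's protruding part.

```bash
python3 - <<'E'
from h import *
c=env.read_camera("top"); s=env.read_camera("side")
t0=cv2.imread("pics/top0.png").mean(2)
print("protrusion y for z=.2,.3:",[onz(c,[280,190],z)[0].round(3).tolist() for z in(.2,.25,.3)], [onz(c,[305,170],z)[0].round(3).tolist() for z in(.3,)])
# dark run along rows 184..196 in top0
for r in(182,186,190,194): print(r,t0[r,268:312].astype(int).tolist())
s0=cv2.imread("pics/side2.png"); # black box seen left edge px (276,187) of image
for z in(.2,.25,.3): print("side",onz(s,[276,187],z)[0].round(3),onz(s,[283,166],z)[0].round(3))
o=env.get_obs()
for y,z in((-.085,.30),(-.085,.125),(-.07,.125),(-.058,.125)): print(y,z,totool(blk(p,[[.032,y,0]])[0]*[1,1,0]+[0,0,z+FZ],o).round(4))
E
```

```text
protrusion y for z=.2,.3: [[0.483, 0.193, 0.2], [0.474, 0.187, 0.25], [0.464, 0.182, 0.3]] [[0.505, 0.131, 0.3]]
182 [159, 156, 152, 146, 143, 143, 141, 143, 145, 141, 137, 137, 161, 188, 200, 200, 196, 175, 127, 69, 50, 47, 46, 51, 50, 49, 51, 53, 55, 47, 53, 79, 120, 157, 174, 181, 178, 154, 111, 61, 41, 25, 9, 3]
186 [148, 135, 124, 124, 129, 138, 140, 142, 145, 140, 132, 104, 89, 98, 103, 116, 134, 139, 103, 66, 50, 45, 42, 45, 48, 53, 51, 50, 49, 50, 56, 48, 52, 72, 108, 142, 165, 178, 177, 162, 133, 84, 47, 6]
190 [101, 69, 57, 55, 53, 59, 67, 74, 70, 64, 50, 41, 42, 33, 41, 36, 39, 33, 42, 45, 51, 50, 50, 45, 53, 54, 53, 49, 50, 48, 56, 45, 51, 49, 54, 51, 76, 108, 144, 171, 184, 182, 168, 135]
194 [56, 56, 50, 58, 52, 52, 53, 52, 58, 73, 79, 50, 43, 40, 44, 33, 37, 40, 30, 43, 49, 43, 51, 51, 51, 46, 50, 51, 48, 50, 48, 50, 48, 46, 46, 54, 47, 43, 52, 65, 95, 127, 151, 171]
side [0.394 0.181 0.2  ] [0.479 0.179 0.2  ]
side [0.329 0.167 0.25 ] [0.405 0.165 0.25 ]
side [0.264 0.152 0.3  ] [0.332 0.15  0.3  ]
-0.085 0.3 [-0.0645  0.0548 -0.1364]
-0.085 0.125 [-0.0647  0.055   0.0386]
-0.07 0.125 [-0.0497  0.0551  0.0386]
-0.058 0.125 [-0.0377  0.0551  0.0386]
```

```bash
python3 - <<'E'
from h import *
t,s,w=[np.load(f"pics/{n}1.npy",allow_pickle=True).item() for n in("top","side","wrist")]
for T,S,W in(([279,190],[277,176],[185,208]),([279,187],[277,172],[183,200]),([279,193],[277,182],[186,215])):
    X=tri([t,s,w],[T,S,W]);print("all",X.round(3),[ (proj(c,X)[0]-q).round(1).tolist() for c,q in((t,T),(s,S),(w,W))], "tw",tri([t,w],[T,W]).round(3),"sw",tri([s,w],[S,W]).round(3),"ts",tri([t,s],[T,S]).round(3))
E
```

```text
all [0.493 0.202 0.153] [[-1.0, -0.2], [-1.1, 1.9], [-4.7, 5.4]] tw [0.493 0.201 0.141] sw [0.493 0.204 0.154] ts [0.491 0.199 0.161]
all [0.492 0.204 0.162] [[-2.0, 2.3], [-1.9, 3.1], [-6.4, 15.7]] tw [0.492 0.202 0.141] sw [0.487 0.207 0.165] ts [0.496 0.199 0.169]
all [0.493 0.2   0.141] [[0.3, -2.2], [-0.1, -0.2], [-1.6, -5.3]] tw [0.492 0.201 0.143] sw [0.497 0.2   0.139] ts [0.487 0.2   0.145]
```

The protrusion's tip is at about (0.49, 0.20) and z 0.15, which is below the gripper. Next I straighten the hook against the block's side.

```bash
echo '[-0.02, 0.017, -0.025, 0, 0, -0.045, 0.035, -0.03, 0, 0, -0.075, 0.055, -0.03, 0, 0, -0.075, 0.055, 0, 0, 0, -0.075, 0.055, 0.03, 0, 0, -0.075, 0.055, 0.039, 0, 0, -0.075, 0.055, 0.039, 0, 0, -0.075, 0.055, 0.039, 0, 0]' > path.dat && python3 steer.py path.dat 50;  python3 - <<'E'
from h import *
o=env.get_obs(); print(o["tool_pos"].round(4),o["force"].round(1))
for y in(-.0635,-.055): print(y,totool(blk(p,[[.032,y,0]])[0]*[1,1,0]+[0,0,.125+FZ],o).round(4))
E
```

```text
time_s: 12.58
tool_pos: [0.5853, 0.2592, 0.255]
tool_rot: [-180.0, -0.0, 153.5]
force: [0.6, 0.7, -1.1]
grip_width: 0.0137
grasp_force: 50.0
[0.5853 0.2592 0.255 ] [ 0.6  0.7 -1.1]
-0.0635 [ 0.0318 -0.0001  0.0011]
-0.055 [ 0.0403 -0.      0.0011]
```

```bash
echo '[0.015, 0, 0, 0, 0, 0.027, 0, 0, 0, 0, 0.032, 0, 0, 0, 0, 0.036, 0, 0, 0, 0, 0.04, 0, 0, 0, 0, 0.04, 0, 0, 0, 0, 0.04, 0, 0, 0, 0]' > path.dat && python3 steer.py path.dat;  python3 - <<'E'
from h import *
o=env.get_obs(); print(o["tool_pos"].round(4),o["force"].round(1))
c=env.read_camera("wrist");np.save("pics/wrist8.npy",c,allow_pickle=True)
Rt=R.from_euler("xyz",o["tool_rot"],degrees=True)
for x in(-.004,0,.004): print(x,proj(c,Rt.apply([x,0,.130])+o["tool_pos"])[0].round(1))
im=c["color"].astype(int).mean(2)
for r in range(184,216,2): print(r,im[r,312:336].round().astype(int).tolist())
E
```

```text
time_s: 13.17
tool_pos: [0.5518, 0.2765, 0.2572]
tool_rot: [179.8, 0.3, 153.4]
force: [3.9, -1.8, 3.3]
grip_width: 0.0133
grasp_force: 50.0
[0.5518 0.2765 0.2572] [ 3.9 -1.8  3.3]
-0.004 [323.5 199.9]
0 [323.5 196.2]
0.004 [323.5 192.4]
184 [140, 138, 137, 133, 127, 129, 128, 128, 130, 131, 131, 132, 132, 132, 132, 132, 132, 178, 216, 219, 218, 219, 220, 220]
186 [142, 143, 140, 134, 131, 131, 132, 133, 133, 132, 132, 131, 132, 131, 130, 128, 129, 140, 191, 219, 219, 220, 220, 219]
188 [138, 139, 141, 138, 132, 131, 131, 133, 132, 131, 129, 130, 130, 129, 130, 130, 131, 176, 214, 219, 218, 217, 217, 217]
190 [137, 136, 137, 135, 130, 129, 129, 129, 129, 129, 130, 130, 131, 130, 131, 130, 129, 129, 180, 216, 216, 215, 216, 215]
192 [137, 137, 137, 132, 127, 128, 130, 130, 131, 130, 129, 130, 130, 129, 128, 128, 128, 172, 211, 215, 214, 214, 214, 215]
194 [137, 137, 137, 134, 129, 130, 128, 128, 129, 128, 129, 128, 127, 127, 126, 127, 127, 127, 180, 216, 215, 213, 206, 190]
196 [134, 138, 137, 132, 127, 128, 128, 128, 128, 128, 127, 128, 127, 127, 127, 128, 131, 180, 205, 185, 172, 171
[... 414 characters left out ...]
79, 178, 178, 180, 145, 95, 95, 94, 129, 168, 180, 181, 180, 179, 180, 179, 177, 176, 174]
206 [183, 182, 182, 182, 180, 177, 176, 176, 177, 143, 95, 97, 94, 129, 170, 179, 180, 181, 182, 182, 180, 176, 174, 170]
208 [182, 181, 180, 179, 179, 178, 177, 176, 167, 129, 94, 96, 94, 131, 170, 183, 183, 182, 181, 177, 174, 170, 166, 163]
210 [178, 180, 181, 180, 180, 181, 181, 179, 168, 129, 95, 96, 94, 130, 170, 182, 183, 182, 178, 175, 171, 168, 166, 163]
212 [180, 181, 180, 179, 178, 176, 174, 172, 160, 124, 94, 96, 95, 113, 153, 174, 176, 178, 178, 176, 174, 172, 167, 154]
214 [177, 156, 132, 123, 105, 98, 102, 105, 107, 114, 121, 123, 120, 114, 107, 102, 99, 97, 105, 112, 131, 157, 168, 168]
```

```bash
echo '[0.003, 0, 0, 0, 0, 0.005, 0, 0, 0, 0, 0.005, 0, 0, 0, 0, 0.005, 0, 0, 0, 0, -0.01, 0, -0.01, 0, 0, -0.03, 0, -0.04, 0, 0, -0.03, 0, -0.07, 0, 0, -0.03, 0, -0.07, 0, 0]' > path.dat && python3 steer.py path.dat;  python3 - <<'E'
from h import *
for i in range(3): c=env.read_camera("wrist")
o=env.get_obs(); print(o["tool_pos"].round(4),o["force"].round(1))
Rt=R.from_euler("xyz",o["tool_rot"],degrees=True)
for x in(-.004,0,.004): print(x,proj(c,Rt.apply([x,0,.130])+o["tool_pos"])[0].round(1))
im=c["color"].astype(int).mean(2)
for r in range(184,212,1): print(r,im[r,314:334].round().astype(int).tolist())
E
```

```text
time_s: 13.88
tool_pos: [0.5782, 0.2643, 0.331]
tool_rot: [179.6, 0.2, 153.4]
force: [0.6, 1.3, 0.1]
grip_width: 0.0132
grasp_force: 50.0
[0.5754 0.2644 0.3242] [-0.4 -0.1 -1.6]
-0.004 [322.7 198.9]
0 [322.7 195.2]
0.004 [322.7 191.4]
184 [182, 184, 182, 181, 182, 183, 181, 180, 180, 181, 182, 183, 183, 183, 183, 182, 178, 173, 170, 166]
185 [182, 183, 182, 181, 181, 181, 181, 180, 180, 181, 182, 183, 183, 183, 183, 179, 177, 175, 173, 169]
186 [181, 181, 181, 179, 179, 180, 181, 180, 179, 180, 181, 183, 182, 183, 181, 181, 178, 176, 172, 166]
187 [182, 182, 179, 178, 180, 181, 181, 179, 180, 180, 182, 183, 184, 183, 182, 180, 177, 178, 174, 170]
188 [182, 180, 178, 177, 179, 178, 179, 177, 177, 180, 182, 184, 183, 183, 182, 180, 178, 177, 175, 174]
189 [178, 175, 175, 174, 174, 175, 175, 175, 177, 180, 181, 183, 184, 183, 183, 181, 178, 176, 175, 176]
190 [176, 173, 173, 173, 174, 174, 174, 176, 177, 180, 181, 182, 183, 184, 184, 181, 178, 177, 177, 175]
191 [177, 176, 175, 176, 175, 175, 175, 175, 177, 179, 181, 182, 185, 185, 185, 182, 181, 179, 177, 176]
192 [180, 179, 180, 179, 
[... 1340 characters left out ...]
7, 187, 186, 186, 186, 184, 150, 95, 95, 95, 149, 187, 188, 188, 183, 181, 182, 183, 183]
206 [186, 186, 185, 184, 186, 185, 185, 149, 96, 95, 95, 145, 184, 188, 187, 183, 180, 180, 183, 183]
207 [182, 181, 182, 183, 185, 186, 186, 150, 95, 96, 95, 132, 176, 188, 187, 184, 180, 177, 181, 183]
208 [173, 179, 181, 184, 185, 185, 184, 150, 96, 96, 93, 135, 176, 186, 185, 185, 183, 180, 181, 183]
209 [139, 179, 183, 184, 186, 184, 181, 145, 95, 95, 94, 132, 173, 183, 185, 186, 184, 180, 181, 185]
210 [116, 174, 180, 183, 184, 182, 170, 131, 96, 96, 95, 131, 170, 181, 183, 185, 185, 183, 182, 184]
211 [63, 141, 180, 183, 181, 180, 170, 131, 95, 96, 95, 130, 169, 180, 182, 185, 186, 187, 184, 183]
```

The hook now leans about 2.7° the favourable way, with the foot 5.5 mm toward hook +x. I'll recompute the insertion.

```bash
cat >> h.py <<'E'
p=[.4865,.2736,63.3]
OFF=.0055
def tcp(d,u,y,phi,o):
    "tool shift to bring foot corner to depth d, slope u, y (mm, well A); hook dir phi deg from xb; in current tool axes"
    L=np.array([.5*d+.866*u,y-27,-.866*d+.5*u])*1e-3
    a=np.radians(phi); L[:2]-=OFF*np.array([np.cos(a),np.sin(a)])
    return (totool(blk(p,[L])[0]+[0,0,FZ],o)*1e3).round(1)
E
echo '[0, 0, 0, 0, 0, 0, 0, 0, 0, 0]' > path.dat && python3 steer.py path.dat; python3 - <<'E'
from h import *
o=env.get_obs(); print(o["tool_pos"].round(4),o["tool_rot"].round(1))
for a in((-50,-12,3),(-15,-12,3),(10,-13,3),(30,-16.5,3)): print(a,tcp(*a,-90,o))
E
```

```text
time_s: 14.2
tool_pos: [0.5754, 0.2639, 0.323]
tool_rot: [-179.9, -0.2, 153.5]
force: [-0.3, 0.1, -1.0]
grip_width: 0.0133
grasp_force: 50.0
[0.5754 0.2639 0.323 ] [-179.9   -0.2  153.5]
(-50, -12, 3) [ 65.6 -66.3  14. ]
(-15, -12, 3) [ 65.4 -48.8  44.3]
(10, -13, 3) [ 65.3 -37.1  66.4]
(30, -16.5, 3) [ 65.2 -30.1  85.5]
```

```bash
echo '[0.025, -0.02, 0, 0, 0, 0.05, -0.04, 0, 0, 0, 0.0654, -0.0488, 0, 0, 0, 0.0654, -0.0488, 0.02, 0, 0, 0.0654, -0.0488, 0.035, 0, 0, 0.0654, -0.0488, 0.035, 0, 0, 0.0654, -0.0488, 0.035, 0, 0, 0.0654, -0.0488, 0.035, 0, 0]' > path.dat && python3 steer.py path.dat;  python3 - <<'E'
from h import *
a=[env.get_obs()]
for i in range(3): env.read_camera("wrist"); a.append(env.get_obs())
for o in a: print(o["tool_pos"].round(4),o["tool_rot"].round(1),o["force"].round(1))
for a in((-15,-12,3),(10,-13,3),(30,-16.5,3),(44,-17.5,3),(59,-17,3)): print(a,tcp(*a,-90,o))
E
```

```text
time_s: 14.87
tool_pos: [0.4965, 0.2492, 0.2901]
tool_rot: [180.0, -0.0, 153.5]
force: [0.2, -0.7, -0.5]
grip_width: 0.0138
grasp_force: 50.0
[0.4965 0.2492 0.2901] [180.   -0.  153.5] [ 0.2 -0.7 -0.5]
[0.4968 0.2493 0.2906] [180.    0.  153.5] [ 1.1  0.3 -1. ]
[0.4969 0.2493 0.2907] [179.9   0.  153.5] [-0.7  1.1 -1.1]
[0.4969 0.2493 0.2907] [179.9   0.  153.5] [-0.4  0.9 -1.3]
(-15, -12, 3) [ 1.7 -0.9 11.7]
(10, -13, 3) [ 1.7 10.7 33.9]
(30, -16.5, 3) [ 1.7 17.7 52.9]
(44, -17.5, 3) [ 1.7 23.8 65.6]
(59, -17, 3) [ 1.7 31.7 78.3]
```

```bash
echo '[0.0017, 0, 0.006, 0, 0, 0.0017, -0.001, 0.0115, 0, 0, 0.0017, 0.005, 0.023, 0, 0, 0.0017, 0.0107, 0.034, 0, 0, 0.0017, 0.0143, 0.044, 0, 0, 0.0017, 0.0177, 0.053, 0, 0, 0.0017, 0.0177, 0.053, 0, 0, 0.0017, 0.0177, 0.053, 0, 0]' > path.dat && python3 steer.py path.dat;  python3 - <<'E'
from h import *
a=[env.get_obs()]
for i in range(2): env.read_camera("wrist"); a.append(env.get_obs())
for o in a: print(o["tool_pos"].round(4),o["tool_rot"].round(1),o["force"].round(1))
for a in((30,-16.5,3),(44,-17.5,3),(59,-17,3)): print(a,tcp(*a,-90,o))
E
```

```text
time_s: 15.68
tool_pos: [0.5024, 0.2657, 0.2357]
tool_rot: [-179.9, -0.1, 153.5]
force: [-0.2, -0.6, -0.4]
grip_width: 0.0136
grasp_force: 50.0
[0.5024 0.2657 0.2357] [-1.799e+02 -1.000e-01  1.535e+02] [-0.2 -0.6 -0.4]
[0.5028 0.2656 0.2366] [-180.    -0.   153.5] [ 0.1  0.2 -1.8]
[0.503  0.2656 0.2371] [180.    0.  153.5] [ 0.2  0.3 -0.5]
(30, -16.5, 3) [-0.2  0.4 -0.6]
(44, -17.5, 3) [-0.2  6.5 12. ]
(59, -17, 3) [-0.2 14.5 24.7]
```

Inside the well with no contact. I'll continue past the wire in small steps.

```bash
echo '[0, 0.003, 0.006, 0, 0, 0, 0.0065, 0.012, 0, 0, 0, 0.0065, 0.012, 0, 0, 0, 0.0065, 0.012, 0, 0, 0, 0.0065, 0.012, 0, 0]' > path.dat && python3 steer.py path.dat|grep -v g;  echo '[0, 0.002, 0.003, 0, 0, 0, 0.004, 0.0065, 0, 0, 0, 0.006, 0.0095, 0, 0, 0, 0.008, 0.0125, 0, 0, 0, 0.008, 0.0125, 0, 0, 0, 0.008, 0.0125, 0, 0]' > path.dat && python3 steer.py path.dat; python3 - <<'E'
from h import *
a=[env.get_obs()]
for i in range(2): env.read_camera("wrist"); a.append(env.get_obs())
for o in a: print(o["tool_pos"].round(4),o["tool_rot"].round(1),o["force"].round(1))
for a in((59,-17,3),): print(a,tcp(*a,-90,o))
for f in(-60,-30,0): print(f,tcp(59,-17,3 if f<-40 else 4,f,o))
E
```

```text
time_s: 16.2
tool_pos: [0.5056, 0.2715, 0.2248]
tool_rot: [-180.0, -0.0, 153.5]
force: [0.2, -0.5, -1.6]
time_s: 16.7
tool_pos: [0.5091, 0.2792, 0.2119]
tool_rot: [180.0, -0.0, 153.5]
force: [-0.8, -0.1, -2.0]
grip_width: 0.0137
grasp_force: 50.0
[0.5091 0.2792 0.2119] [180.   -0.  153.5] [-0.8 -0.1 -2. ]
[0.5092 0.2791 0.2121] [180.   -0.  153.5] [-0.2  0.2 -1.9]
[0.5093 0.2791 0.2123] [180.   -0.  153.5] [-0.1  0.3 -1.1]
(59, -17, 3) [-0.6 -0.4 -0.1]
-60 [-1.3 -3.1 -0.1]
-30 [-2.3 -5.1 -0.1]
0 [-5.1 -5.9 -0.1]
```

```bash
echo '[-0.0007, -0.001, 0, -7, 0, -0.0009, -0.0017, 0, -14, 0, -0.0011, -0.0023, 0, -21, 0, -0.0013, -0.003, 0, -28, 0, -0.0015, -0.0034, 0, -35, 0, -0.0018, -0.004, 0, -42, 0, -0.002, -0.0045, 0, -49, 0, -0.0023, -0.0049, 0, -56, 0]' > path.dat && python3 steer.py path.dat;  python3 - <<'E'
from h import *
env.read_camera("wrist");o=env.get_obs(); print(o["tool_pos"].round(4),o["tool_rot"].round(1),o["force"].round(1),o["wrist_torque"].round(2))
for f in(-30,-15,0): print(f,tcp(59,-17,4,f,o))
print(tcp(59,-17,0,0,o))
E
```

```text
time_s: 17.47
tool_pos: [0.5095, 0.2735, 0.2127]
tool_rot: [180.0, 0.1, -150.2]
force: [-0.3, -0.3, -0.0]
grip_width: 0.0135
grasp_force: 50.0
[0.5096 0.2734 0.2127] [ 1.800e+02  1.000e-01 -1.499e+02] [ 0.5  0.2 -1. ] [ 0.03  0.02 -0.02]
-30 [0.4 0.3 0.3]
-15 [ 0.2 -1.1  0.3]
0 [-0.4 -2.4  0.3]
[-2.6 -5.8  0.3]
```

```bash
echo '[0, -0.0005, 0, -7, 0, 0.0002, -0.001, 0, -14, 0, 0, -0.0016, 0, -21, 0, -0.0002, -0.002, 0, -28, 0, -0.0004, -0.0024, 0, -34, 0, -0.0015, -0.004, 0, -34, 0, -0.0026, -0.0058, 0, -34, 0, -0.0026, -0.0058, 0, -34, 0]' > path.dat && python3 steer.py path.dat;  python3 - <<'E'
from h import *
c=env.read_camera("wrist");o=env.get_obs(); print(o["tool_pos"].round(4),o["tool_rot"].round(1),o["force"].round(1),o["wrist_torque"].round(2))
print(tcp(59,-17,0,0,o))
cv2.imwrite("pics/in.png",c["color"])
E
```

```text
time_s: 18.18
tool_pos: [0.5149, 0.2691, 0.2125]
tool_rot: [-180.0, 0.0, -116.8]
force: [0.2, -0.6, -0.9]
grip_width: 0.0138
grasp_force: 50.0
[0.5147 0.2692 0.2124] [-180.     0.  -116.7] [ 0.4 -0.1 -0.1] [0.12 0.05 0.01]
[-0.5  0.1 -0. ]
```

```bash
echo '[0, 0, -0.003, 0, 0, 0, 0, -0.006, 0, 0, 0, 0, -0.009, 0, 0, 0, 0, -0.012, 0, 0, 0, 0, -0.012, 0, 0]' > path.dat && python3 steer.py path.dat|tail -4;  python3 - <<'E'
from h import *
f=[]
for i in range(3): env.read_camera("wrist");o=env.get_obs(); f.append(o["force"])
print(o["tool_pos"].round(4),np.mean(f,0).round(1),o["wrist_torque"].round(2))
E
echo '[0.0015, 0, -0.0026, 0, 0, 0.003, 0, -0.0052, 0, 0, 0.0045, 0, -0.0078, 0, 0, 0.006, 0, -0.0104, 0, 0, 0.006, 0, -0.0104, 0, 0]' > path.dat && python3 steer.py path.dat|tail -4;  python3 - <<'E'
from h import *
f=[]
for i in range(3): env.read_camera("wrist");o=env.get_obs(); f.append(o["force"])
print(o["tool_pos"].round(4),np.mean(f,0).round(1),o["wrist_torque"].round(2))
E
```

```text
tool_rot: [-180.0, 0.1, -116.5]
force: [-0.3, -0.1, 0.2]
grip_width: 0.0136
grasp_force: 50.0
[0.5143 0.2695 0.2244] [-0.4 -0.  -1.2] [ 0.09  0.12 -0.03]
tool_rot: [-180.0, 0.1, -116.5]
force: [0.3, 0.8, -2.4]
grip_width: 0.0135
grasp_force: 50.0
[0.5116 0.264  0.2349] [ 0.4  0.4 -2.3] [ 0.31 -0.03 -0.04]
```

```bash
echo '[0.003, 0, -0.0052, 0, 0, 0.006, 0, -0.0104, 0, 0, 0.009, 0, -0.0156, 0, 0, 0.012, 0, -0.0208, 0, 0, 0.015, 0, -0.026, 0, 0, 0.018, 0, -0.0312, 0, 0, 0.018, 0, -0.0312, 0, 0]' > path.dat && python3 steer.py path.dat|tail -4;  python3 - <<'E'
from h import *
f=[]
for i in range(3): c=env.read_camera("wrist");o=env.get_obs(); f.append(o["force"])
print(o["tool_pos"].round(4),np.mean(f,0).round(1),o["wrist_torque"].round(2))
h=c["color"].astype(int); m=(h[...,2]>110)&(h[...,1]<70)&(h[...,0]<70); m[260:]=0
ys,xs=np.nonzero(m); print("red",m.sum(),np.c_[xs,ys].mean(0).round(1) if m.sum() else 0, xs.min(),xs.max(),ys.min(),ys.max())
print("foot px",proj(c,R.from_euler("xyz",o["tool_rot"],degrees=True).apply([-OFF,0,FZ])+o["tool_pos"]).round(1))
cv2.imwrite("pics/lift.png",c["color"])
E
```

```text
tool_rot: [-179.9, 0.1, -116.6]
force: [0.5, -0.5, -1.2]
grip_width: 0.0134
grasp_force: 50.0
[0.5036 0.248  0.2662] [ 0.5  0.3 -2.4] [ 0.26 -0.01  0.05]
red 1288 [323.  230.3] 307 351 120 259
foot px [[322.3 201. ]]
```

```bash
python3 - <<'E'
from h import *
c=env.read_camera("wrist"); h=c["color"].astype(int)
for r in(196,204,210,215,220,225,230,240): print(r,[tuple(h[r,k]) for k in(309,316,323,330,337)])
for L in(0,30,38,45):
    B=-.027*Y+(-.072+L*1e-3)*N-.003*U; print(L,proj(c,blk(p,[B,B-.019*Y,B+.019*Y,B-.019*U,B+.019*U])).round(0).tolist())
m=(h[...,2]>90)&(h[...,1]<45)&(h[...,0]<60); ys,xs=np.nonzero(m); print(m.sum(),xs.min(),xs.max(),ys.min(),ys.max())
for r in range(ys.min(),ys.max()+1,2): print(r,"".join("R" if m[r,k] else "." for k in range(295,352)))
E
```

```text
196 [(np.int64(147), np.int64(157), np.int64(168)), (np.int64(157), np.int64(167), np.int64(179)), (np.int64(103), np.int64(109), np.int64(126)), (np.int64(188), np.int64(200), np.int64(212)), (np.int64(209), np.int64(221), np.int64(230))]
204 [(np.int64(54), np.int64(59), np.int64(157)), (np.int64(32), np.int64(38), np.int64(239)), (np.int64(86), np.int64(91), np.int64(93)), (np.int64(31), np.int64(38), np.int64(239)), (np.int64(141), np.int64(150), np.int64(160))]
210 [(np.int64(40), np.int64(42), np.int64(128)), (np.int64(176), np.int64(187), np.int64(206)), (np.int64(87), np.int64(92), np.int64(94)), (np.int64(86), np.int64(94), np.int64(201)), (np.int64(59), np.int64(59), np.int64(134))]
215 [(np.int64(38), np.int64(38), np.int64(71)), (np.int64(45), np.int64(47), np.int64(126)), (np.int64(100), np.int64(105), np.int64(107)), (np.int64(41), np.int64(45), np.int64(133)), (np.int64(20), np.int64(22), np.int64(145))]
220 [(np.int64(76), np.int64(80), np.int64(108)), (np.int64(35), np.int64(68), np.int64(132)), (np.int64(15), np.int64(57), np.int64(138)), (np.int64(25), np.int64(62)
[... 3816 characters left out ...]
..................
286 .........................................................
288 .........................................................
290 .........................................................
292 .........................................................
294 .........................................................
296 .........................................................
298 .........................................................
300 .........................................................
302 .........................................................
304 .........................................................
306 .........................................................
```

The red top's leading edge at row 198 matches a lift of about 38 mm, so the canister is on the hook. I'll continue along the bore axis.

```bash
echo '[0.003, 0, -0.0052, 0, 0, 0.006, 0, -0.0104, 0, 0, 0.009, 0, -0.0156, 0, 0, 0.012, 0, -0.0208, 0, 0, 0.015, 0, -0.026, 0, 0, 0.018, 0, -0.0312, 0, 0, 0.021, 0, -0.0364, 0, 0, 0.024, 0, -0.0416, 0, 0]' > path.dat && python3 steer.py path.dat|grep -v g;  echo '[0.003, 0, -0.0052, 0, 0, 0.006, 0, -0.0104, 0, 0, 0.009, 0, -0.0156, 0, 0, 0.012, 0, -0.0208, 0, 0, 0.0135, 0, -0.0234, 0, 0, 0.0135, 0, -0.0234, 0, 0]' > path.dat && python3 steer.py path.dat|tail -5; python3 - <<'E'
from h import *
f=[]
for i in range(3): c=env.read_camera("wrist");o=env.get_obs(); f.append(o["force"])
print(o["tool_pos"].round(4),np.mean(f,0).round(1),o["wrist_torque"].round(2))
h=c["color"].astype(int); m=(h[...,2]>90)&(h[...,1]<45)&(h[...,0]<60)&(h[...,2]>2.5*h[...,1]); m[225:]=0;m[:,:280]=0
for L in(105,110,115,120):
    B=-.027*Y+(-.072+L*1e-3)*N-.003*U; print(L,proj(c,blk(p,[B,B-.019*Y,B+.019*Y,B-.019*U])).round(0).tolist())
ys,xs=np.nonzero(m); print(m.sum(),xs.min(),xs.max(),ys.min(),ys.max())
E
```

```text
time_s: 20.82
tool_pos: [0.4927, 0.2262, 0.3082]
tool_rot: [-180.0, 0.0, -116.5]
force: [0.7, 0.9, -3.5]
tool_pos: [0.487, 0.214, 0.332]
tool_rot: [-179.9, 0.0, -116.5]
force: [-0.7, -0.6, 0.4]
grip_width: 0.0136
grasp_force: 50.0
[0.4868 0.2145 0.3311] [-0.2  0.4 -1. ] [ 0.18 -0.02 -0.05]
105 [[322.0, 216.0], [306.0, 216.0], [338.0, 216.0], [322.0, 200.0]]
110 [[322.0, 215.0], [306.0, 215.0], [339.0, 215.0], [322.0, 199.0]]
115 [[322.0, 214.0], [305.0, 214.0], [339.0, 214.0], [322.0, 198.0]]
120 [[322.0, 214.0], [305.0, 213.0], [339.0, 214.0], [322.0, 197.0]]
121 308 337 191 206
```

```bash
python3 - <<'E'
from h import *
f=[];g=[]
for i in range(6): c=env.read_camera(("wrist","side","top")[i%3]);o=env.get_obs(); f.append(o["force"]);g.append(o["wrist_torque"]);np.save(f"pics/{('wrist','side','top')[i%3]}9.npy",c,allow_pickle=True)
print(np.mean(f,0).round(2),np.std(f,0).round(1),np.mean(g,0).round(3))
c=np.load("pics/wrist9.npy",allow_pickle=True).item();h=c["color"].astype(int)
for r in range(176,222,2): print(r,"".join("R" if b[2]>2.2*b[1] and b[2]>80 else "#" if b.sum()<330 else "." for b in h[r,290:358]))
B=-.027*Y+(-.072+.113)*N-.003*U
for n in("side","top"):
    c=np.load(f"pics/{n}9.npy",allow_pickle=True).item();h=c["color"].astype(int); m=(h[...,2]>100)&(h[...,1]*2.2<h[...,2])&(h[...,0]*2.2<h[...,2])
    ys,xs=np.nonzero(m);print(n,"pred",proj(c,blk(p,[B])).round(0),"red near",[(x,y) for x,y in zip(xs,ys) if np.hypot(*(proj(c,blk(p,[B]))[0]-[x,y]))<40][:12])
E
```

```text
[ 0.2   0.41 -1.73] [0.4 0.3 0.6] [0.197 0.039 0.014]
176 ........#....###################....................................
178 ....#..........###############......................................
180 #...............##########..........................................
182 ....................................................................
184 ....................................................................
186 ....................................................................
188 ..............................########..............................
190 ..........................#################.........................
192 ........................###RRRRRRRRRRRR######.......................
194 .....................##RRRRRRRRRRRRRRRRRRRR####.....................
196 .....................RRRRRRRRRRRRRRRRRRRRRRRR###....................
198 ....................RRRRRRRRRRRRRRRRRRRRRRRRRR##....................
200 ...................RRRRRRRRRRRRRR##RRRRRRRRRRRRR....................
202 ..................RRRRRRRRRRRRRR###RRRRRRRRRRRRR....................
204 ..................RR
[... 385 characters left out ...]
RRRRRRR.....................
216 ....................RRRR.######.....######.RRR................######
218 ....................##########################............##########
220 .................##########RRRRRRRRRRRRRR#######..........##########
side pred [[261. 168.]] red near [(np.int64(260), np.int64(165)), (np.int64(261), np.int64(165)), (np.int64(264), np.int64(165)), (np.int64(265), np.int64(165)), (np.int64(266), np.int64(165)), (np.int64(259), np.int64(166)), (np.int64(260), np.int64(166)), (np.int64(261), np.int64(166)), (np.int64(264), np.int64(166)), (np.int64(265), np.int64(166)), (np.int64(266), np.int64(166)), (np.int64(267), np.int64(166))]
top pred [[260. 185.]] red near []
```

The canister is on the hook: the ASCII view shows the red disc, bail and shank, and the side camera agrees. I'll lift it straight out.

```bash
echo '[0, 0, -0.004, 0, 0, 0, 0, -0.008, 0, 0, 0, 0, -0.012, 0, 0, 0, 0, -0.017, 0, 0, 0, 0, -0.022, 0, 0, 0, 0, -0.028, 0, 0, 0, 0, -0.034, 0, 0, 0, 0, -0.04, 0, 0]' > path.dat && python3 steer.py path.dat|grep -v g; echo '[0, 0, -0.007, 0, 0, 0, 0, -0.014, 0, 0, 0, 0, -0.021, 0, 0, 0, 0, -0.028, 0, 0, 0, 0, -0.034, 0, 0, 0, 0, -0.036, 0, 0]' > path.dat && python3 steer.py path.dat|grep -v g; python3 - <<'E'
from h import *
f=[]
for i in range(4): c=env.read_camera("wrist");o=env.get_obs(); f.append(o["force"])
print(o["tool_pos"].round(4),o["tool_rot"].round(1),np.mean(f,0).round(2))
h=c["color"].astype(int)
for r in range(180,222,2): print(r,"".join("R" if b[2]>2.2*b[1] and b[2]>80 else "#" if b.sum()<330 else "." for b in h[r,290:358]))
t=env.read_camera("top")
# tray edges refine: inner/outer along row/col in top0
print("tray px",proj(t,[[.481,.446,.004]]).round(0))
d=np.array([.449,.893,0]); print(totool(np.array([.481,.446,.40])-(OFF+.004)*d,o).round(4))
E
```

```text
time_s: 22.43
tool_pos: [0.4868, 0.2144, 0.3717]
tool_rot: [-180.0, 0.0, -116.5]
force: [-0.3, 0.1, -3.4]
time_s: 22.93
tool_pos: [0.4871, 0.2146, 0.4083]
tool_rot: [-179.9, 0.1, -116.5]
force: [0.6, 0.4, -2.2]
[0.4867 0.2144 0.4066] [ 180.    -0.  -116.5] [-0.08  0.36 -3.18]
180 .........................###################........................
182 .......................#######################......................
184 ......................######RRRRRRRRRR#########.....................
186 .....................###RRRRRRRRRRRRRRRRRRR#####....................
188 .....................#RRRRRRRRRRRRRRRRRRRRRRR####...................
190 ....................RRRRRRRRRRRRRRRRRRRRRRRRRRR##...................
192 ...................RRRRRRRRRRRRRRRRRRRRRRRRRRRRR#...................
194 ...................RRRRRRRRRRRRRRRRRRRRRRRRRRRRR#...................
196 ..................RRRRRRRRRRRRRRRRRRRRRRRRRRRRRRR...................
198 ..................RRRRRRRRRRRRRRRRRRRRRRRRRRRRRRR...................
200 ..................##RRRRRRRRRRRR###RRRRRRRRRR###R...................
202 ..................####RRRRRRRRRR###RRRRRRRRR####R.......############
204 ..................#.##RRRRRRRRRR###RRRRRRR.#..##......##############
206 ...................R.......RRRRR####........RRRR......##############
208 ...................RRRR.........###.....RRRRRRR.......##############
210 .....................RRRRRRRRRRR###RRRRRRRRRRR..........############
212 .......................RRRRRRRRR###RRRRRRRRR............############
214 ..........................RRRRR#####RRRRR.................##########
216 .........................#####......######...................#######
218 ......................####################..#.......................
220 ....................#######RRRRRRRRRRRRRR######.....................
tray px [[196. 206.]]
[-0.1952  0.1085  0.0066]
```

```bash
echo '[-0.006, 0.003, 0, 0, 0, -0.019, 0.0105, 0, 0, 0, -0.037, 0.0205, 0, 0, 0, -0.056, 0.031, 0, 0, 0, -0.075, 0.0415, 0, 0, 0, -0.094, 0.052, 0, 0, 0, -0.113, 0.0625, 0, 0, 0, -0.13, 0.072, 0, 0, 0]' > path.dat && python3 steer.py path.dat|grep -v g; echo '[-0.016, 0.009, 0, 0, 0, -0.031, 0.017, 0, 0, 0, -0.045, 0.0245, 0, 0, 0, -0.056, 0.031, 0.01, 0, 0, -0.063, 0.035, 0.03, 0, 0, -0.065, 0.0365, 0.05, 0, 0, -0.065, 0.0365, 0.07, 0, 0, -0.065, 0.0365, 0.09, 0, 0]' > path.dat && python3 steer.py path.dat|grep -v g; python3 - <<'E'
from h import *
f=[]
for i in range(4): c=env.read_camera("wrist");o=env.get_obs(); f.append(o["force"])
print(o["tool_pos"].round(4),o["tool_rot"].round(1),np.mean(f,0).round(2))
h=c["color"].astype(int)
for r in range(180,220,3): print(r,"".join("R" if b[2]>2.2*b[1] and b[2]>80 else "#" if b.sum()<330 else "." for b in h[r,290:358]))
d=np.array([.449,.893,0]); print(totool(np.array([.481,.446,.0745+FZ])-(OFF+.004)*d,o).round(4))
E
```

```text
time_s: 23.85
tool_pos: [0.4797, 0.3648, 0.4063]
tool_rot: [180.0, -0.0, -116.5]
force: [-0.3, -0.3, -3.6]
time_s: 24.52
tool_pos: [0.4761, 0.4378, 0.3145]
tool_rot: [180.0, -0.1, -116.5]
force: [-0.4, 0.4, -4.1]
[0.4765 0.4371 0.3164] [ 1.800e+02 -1.000e-01 -1.165e+02] [-0.3  -0.17 -4.25]
180 ##...................##########################.....................
183 .##.................###RRRRRRRRRRRRRRRRRRR#.####....................
186 ..###..............##RRRRRRRRRRRRRRRRRRRRRRRR..#....................
189 ....##............#RRRRRRRRRRRRRRRRRRRRRRRRRRRR#....................
192 .....###..........RRRRRRRRRRRRRRRRRRRRRRRRRRRRRR#...................
195 .......#.........RRRRRRRRRRRRRRRRRRRRRRRRRRRRRRRR..............#####
198 ........##.......###RRRRRRRRRRRRRRRRRRRRRRRR###R........########....
201 ..........#.......####RRRRRRRRRR###RRRRRRRR#####..#######...........
204 ...........##.....R..##RRRRRRRRR###RRRRR.....RRR##..................
207 ............##.......R..........###......RRRR.......................
210 ..............##........RRRRRRRR###RRRRRRRR.........................
213 ...............###..########....####................................
216 .................####....####........######.........................
219 .....................######################..##.....................
[-6.000e-04 -1.000e-04  1.129e-01]
```

```bash
echo '[0, 0, 0.012, 0, 0, 0, 0, 0.026, 0, 0, 0, 0, 0.04, 0, 0, 0, 0, 0.055, 0, 0, 0, 0, 0.07, 0, 0, 0, 0, 0.084, 0, 0, 0, 0, 0.094, 0, 0, 0, 0, 0.1, 0, 0]' > path.dat && python3 steer.py path.dat|grep -v g; echo '[0, 0, 0.002, 0, 0, 0, 0, 0.004, 0, 0, 0, 0, 0.006, 0, 0, 0, 0, 0.008, 0, 0, 0, 0, 0.01, 0, 0, 0, 0, 0.012, 0, 0, 0, 0, 0.014, 0, 0, 0, 0, 0.016, 0, 0]' > path.dat && python3 steer.py path.dat|grep -v g; python3 - <<'E'
from h import *
f=[]
for i in range(4): c=env.read_camera("wrist");o=env.get_obs(); f.append(o["force"])
print(o["tool_pos"].round(4),np.mean(f,0).round(2))
E
```

```text
time_s: 25.38
tool_pos: [0.4767, 0.4373, 0.2161]
tool_rot: [180.0, -0.0, -116.5]
force: [-0.1, 0.3, -2.9]
time_s: 26.05
tool_pos: [0.477, 0.4377, 0.2015]
tool_rot: [-180.0, 0.1, -116.5]
force: [-0.8, 0.3, -1.3]
[0.4769 0.4375 0.2013] [ 0.63  0.07 -0.77]
```

```bash
echo '[0, 0, 0.003, 0, 0, 0, 0, 0.006, 0, 0, 0, 0, 0.009, 0, 0, 0, 0, 0.012, 0, 0, 0, 0, 0.012, 0, 0, 0, 0, 0.012, 0, 0]' > path.dat && python3 steer.py path.dat|grep -v g; python3 - <<'E'
from h import *
f=[]
for i in range(3): c=env.read_camera("wrist");o=env.get_obs(); f.append(o["force"])
print(o["tool_pos"].round(4),np.mean(f,0).round(2))
h=c["color"].astype(int)
for r in range(180,220,2): print(r,"".join("R" if b[2]>2.2*b[1] and b[2]>80 else "#" if b.sum()<330 else "." for b in h[r,290:358]))
E
```

```text
time_s: 26.75
tool_pos: [0.4766, 0.4372, 0.1885]
tool_rot: [180.0, -0.0, -116.5]
force: [-1.4, 0.1, -0.6]
[0.4768 0.4374 0.1891] [ 0.64  0.25 -0.92]
180 .........................#######################....................
182 .......................##########################...................
184 .......................###########################..................
186 ......................#############################.................
188 .....................##########RRRRRRR############..................
190 ......................#####RRRRRRRRRRRRRRRRR######..................
192 .....................###RRRRRRRRRRRRRRRRRRRRRR####..................
194 .....................#RRRRRRRRRRRRRRRRRRRRRRRRRR##..................
196 ....................#RRRRRRRRRRRRRRRRRRRRRRRRRRRR#..................
198 ....................RRRRRRRRRRRRRRRRRRRRRRRRRRRRRR#.................
200 ...................RRRRRRRRRRRRR###RRRRRRRRRRRRRRRR.................
202 ...................RRRRRRRRRRRRR###RRRRRRRRRRRRRRRR.................
204 ...................RRRRRRRRRRRRR###RRRRRRRRRRRRRR##.................
206 ...................###RRRRRRRRRR###RRRRRRRRRRRR####.................
208 ...................#####RRRRRRRR###RRRRRRRRRRR.####.................
210 ....................#..##RRRRRRR###RRRRRRR.......RR.................
212 ....................RR..........###...........RRRR..................
214 .....................RRRRRRR....###.....RRRRRRRRR...................
216 .......................R.####.........#####RRRRR....................
218 ......................###################...#.......................
```

```bash
echo '[0.004, 0, 0, 0, 0, 0.008, 0, 0, 0, 0, 0.012, 0, 0, 0, 0, 0.016, 0, 0, 0, 0, 0.02, 0, 0, 0, 0, 0.024, 0, 0, 0, 0, 0.024, 0, 0, 0, 0]' > path.dat && python3 steer.py path.dat|grep -v g; python3 - <<'E'
from h import *
f=[]
for i in range(3): c=env.read_camera("wrist");o=env.get_obs(); f.append(o["force"])
print(o["tool_pos"].round(4),np.mean(f,0).round(2))
h=c["color"].astype(int)
for r in range(180,236,2): print(r,"".join("R" if b[2]>2.2*b[1] and b[2]>80 else "#" if b.sum()<330 else "." for b in h[r,290:358]))
E
```

```text
time_s: 27.48
tool_pos: [0.4659, 0.415, 0.1891]
tool_rot: [-180.0, -0.0, -116.5]
force: [0.3, -0.6, -0.5]
[0.4661 0.416  0.1891] [-0.37  0.07 -0.66]
180 #######.....#......................##............................###
182 ##................................##...............................#
184 ...................................##...............................
186 ..................................##................................
188 ...................................#................................
190 ....................................................................
192 ....................................................................
194 ..............................############..........................
196 ...........................##################.......................
198 .........................#######################....................
200 .........................########################...................
202 .......................##########################...................
204 .......................###########################..................
20
[... 392 characters left out ...]
####........######RRRRRR#..................
218 ....................#####################...#.RRRR..................
220 ....................#.#####RRRRRRRRRRRRRR##..###RRR.................
222 .................########RRRRRRRRRRRRRRRRRR########.................
224 ................########RRRRRRRRRRRRRRRRRRR########.................
226 ...............#########RRRRRRRRRRRRRRRRRRR#########................
228 ..........#############RRRRRRRRRRRRRRRRRRRRR#############...........
230 .........#############RRRRRRRRRRRRRRRRRRRRRR###############.........
232 ........##############RRRRRRRRRRRRRRRRRRRRRRR##############.........
234 #.......##############RRRRRRRRRRRRRRRRRRRRRRR##############.........
```

```bash
echo '[0, 0, -0.01, 0, 0, 0, 0, -0.03, 0, 0, 0, 0, -0.07, 0, 0, 0, 0, -0.11, 4, 0, 0, 0, -0.15, 11, 0, 0, 0, -0.19, 18, 0, 0, 0, -0.23, 25, 0, 0, 0, -0.255, 32, 0]' > path.dat && python3 steer.py path.dat; python3 - <<'E'
from h import *
c=env.read_camera("side");o=env.get_obs(); print(o["tool_pos"].round(4),o["tool_rot"].round(1))
h=c["color"].astype(int); m=(h[...,2]>100)&(h[...,1]*2.2<h[...,2])&(h[...,0]*2.2<h[...,2]); m[:,240:]=0; ys,xs=np.nonzero(m)
k=(ys>180)&(ys<240)&(xs>150); print("red side",k.sum(),xs[k].mean(),ys[k].mean(),"pred",proj(c,[[.481,.446,.052]]).round(0))
print(totool([.45,.1,.45],o).round(3),totool([.385,-.24,.45],o).round(3))
E
```

```text
time_s: 28.3
tool_pos: [0.466, 0.4162, 0.45]
tool_rot: [179.9, 0.4, -148.8]
force: [-0.1, 1.4, -0.6]
grip_width: 0.0135
grasp_force: 50.0
[0.4666 0.4169 0.454 ] [ 179.8    0.7 -149.2]
red side 113 188.13274336283186 207.0 pred [[189. 205.]]
[ 0.177 -0.264  0.001] [ 0.407 -0.522 -0.003]
```

```bash
echo '[0.022, -0.033, 0, 7, 0, 0.044, -0.066, 0, 14, 0, 0.066, -0.1, 0, 21, 0, 0.088, -0.132, 0, 28, 0, 0.11, -0.165, 0, 35, 0, 0.133, -0.198, 0, 42, 0, 0.155, -0.231, 0, 49, 0, 0.177, -0.264, 0, 56, 0]' > path.dat && python3 steer.py path.dat|grep -v g; python3 - <<'E'
from h import *
o=env.get_obs(); print(o["tool_pos"].round(4),o["tool_rot"].round(1))
print(totool([.3857,-.2409,.45],o).round(3))
E
```

```text
time_s: 29.02
tool_pos: [0.4524, 0.0964, 0.4446]
tool_rot: [179.9, 0.0, 155.2]
force: [1.3, -0.0, -1.5]
[0.4524 0.0964 0.4446] [179.9   0.  155.2]
[-0.081 -0.334 -0.006]
```

Now above the fork, with the yaw turned to 126.

```bash
echo '[-0.009, -0.037, 0, 7, 0, -0.018, -0.075, 0, 14, 0, -0.027, -0.112, 0, 21, 0, -0.036, -0.149, 0, 29, 0, -0.045, -0.187, 0, 29, 0, -0.054, -0.224, 0, 29, 0, -0.063, -0.261, 0, 29, 0, -0.072, -0.298, 0, 29, 0]' > path.dat && python3 steer.py path.dat|grep -v g; echo '[-0.005, -0.017, 0, 0, 0, -0.01, -0.034, 0, 0, 0, -0.01, -0.034, 0, 0, 0, -0.01, -0.034, 0, 0, 0, -0.01, -0.034, 0, 0, 0]' > path.dat && python3 steer.py path.dat|grep -v g; python3 - <<'E'
from h import *
for i in range(2): env.read_camera("wrist")
o=env.get_obs(); print(o["tool_pos"].round(4),o["tool_rot"].round(1))
print(totool([.3855,-.2406,.30],o).round(4))
E
```

```text
time_s: 29.68
tool_pos: [0.3939, -0.2044, 0.4446]
tool_rot: [179.9, 0.0, 126.5]
force: [-0.5, 0.4, -1.0]
time_s: 30.1
tool_pos: [0.374, -0.2299, 0.4442]
tool_rot: [179.9, 0.0, 126.6]
force: [-0.4, 0.6, -1.2]
[ 0.3742 -0.2297  0.4439] [180.   -0.  126.6]
[-0.0155  0.0025  0.1439]
```

```bash
echo '[-0.008, 0.001, 0.035, 0, 0, -0.0155, 0.0025, 0.07, 0, 0, -0.0155, 0.0025, 0.105, 0, 0, -0.0155, 0.0025, 0.14, 0, 0, -0.0155, 0.0025, 0.144, 0, 0, -0.0155, 0.0025, 0.144, 0, 0, -0.0155, 0.0025, 0.144, 0, 0]' > path.dat && python3 steer.py path.dat|grep -v g; python3 - <<'E'
from h import *
for i in range(2): c=env.read_camera("wrist")
o=env.get_obs(); print(o["tool_pos"].round(4),o["tool_rot"].round(1))
print(totool([.3855,-.2406,.1595],o).round(4))
h=c["color"].astype(int)
g=np.array([[.3671,-.2272,.125],[.4044,-.2785,.125],[.3788,-.2186,.125],[.4158,-.2701,.125]]);print("gap edges",proj(c,g).round(0).tolist())
for r in range(150,216,2): print(r,"".join(" .:-=+*#%@"[min(9,int(b.mean()//24))] for b in h[r,290:358]))
E
```

```text
time_s: 30.78
tool_pos: [0.3857, -0.2418, 0.3017]
tool_rot: [179.9, 0.1, 126.6]
force: [0.5, -0.1, -0.6]
[ 0.3861 -0.2423  0.3026] [179.9   0.2 126.5]
[0.0023 0.0002 0.1431]
gap edges [[318.0, 165.0], [318.0, 216.0], [330.0, 165.0], [329.0, 216.0]]
150 .        .=#######%%%%%%%%%%%%%%%%%%%%%%%%%%%%%%%%%%%%%%%*:. ... ...
152          .:-------+#%%%%%%%%%%%%%%####***---------*%%%%%%*...  .    
154          .:--------*####**####***-----------------*%%%%%%+... .... .
156          .:---------------------------------------=#%%%%%+. ..      
158           :--------------------------------------*%%%%%%%+..... ....
160           :---------------------------------------*%%%%%%+..        
162           :---------------------------------------=#%%%%#+.. .... ..
164           :-------**==+=+------------------------*%%%%%%#+ ..  .    
166           :-------==========------------==========#%%%%%#+.... ... .
168           :-------==========------------==========*%%%%%#-  .... .. 
170           :-------===========------------=========#%%%%%*-..... ... 
172           :-------===========-----------====
[... 857 characters left out ...]
===-----------=*%@@@@@#==*####*-...........
198 ... ...  ..  ...  :=========-----------=#%@@@@#==-..................
200      .       ... .-=========-----------=#%@@@@%+=-... .... .........
202 . ... ... ...  .. :=========-----------=#%@@@@#+=:.... .............
204 .              .  :=========-----------+#%@@@@#=-:..................
206 .. ... .... ... ..:=========-----------+#%%%%#==-:..................
208      ..         . :=========------------========-:..................
210  ..  ... ... ... .-=========------------========-:..................
212 .  ..  ..         :=========------------========-...................
214    ..  .. ... ....:========------=------========-...................
```

```bash
echo '[0.0023, 0, 0.01, 0, 0, 0.0023, 0, 0.03, 0, 0, 0.0023, 0, 0.05, 0, 0, 0.0023, 0, 0.07, 0, 0, 0.0023, 0, 0.09, 0, 0, 0.0023, 0, 0.11, 0, 0, 0.0023, 0, 0.125, 0, 0, 0.0023, 0, 0.125, 0, 0]' > path.dat && python3 steer.py path.dat|grep -v g; python3 - <<'E'
from h import *
for i in range(2): c=env.read_camera("wrist")
o=env.get_obs(); print(o["tool_pos"].round(4),o["tool_rot"].round(1),o["force"].round(1))
print(totool([.3855,-.2406,.1595],o).round(4))
E
```

```text
time_s: 31.55
tool_pos: [0.3818, -0.2392, 0.1726]
tool_rot: [-179.9, -0.2, 126.5]
force: [-1.0, 0.4, -1.0]
[ 0.3836 -0.2401  0.1754] [180.    0.  126.5] [-0.3  0.2 -0.7]
[-0.0015  0.0013  0.0159]
```

```bash
echo '[-0.001, 0.001, 0.004, 0, 0, -0.0015, 0.0013, 0.008, 0, 0, -0.0015, 0.0013, 0.012, 0, 0, -0.0015, 0.0013, 0.0145, 0, 0, -0.0015, 0.0013, 0.0165, 0, 0, -0.0015, 0.0013, 0.0165, 0, 0, -0.0015, 0.0013, 0.0165, 0, 0]' > path.dat && python3 steer.py path.dat|grep -v g; python3 - <<'E'
from h import *
f=[]
for i in range(3): c=env.read_camera("wrist");o=env.get_obs();f.append(o["force"])
print(o["tool_pos"].round(4),o["tool_rot"].round(1),np.mean(f,0).round(1),o["wrist_torque"].round(2))
E
```

```text
time_s: 32.23
tool_pos: [0.3855, -0.2406, 0.1597]
tool_rot: [180.0, 0.0, 126.5]
force: [-3.4, 1.7, 8.0]
[ 0.3855 -0.2407  0.1597] [180.    0.  126.5] [-2.7  0.9  7.5] [ 0.33  0.7  -0.  ]
```

```bash
echo '[0, 0, 0, 0, 0.016, 0, 0, 0, 0, 0.02, 0, 0, 0, 0, 0.03, 0, 0, 0, 0, 0.04, 0, 0, 0, 0, 0.05, 0, 0, 0, 0, 0.05, 0, 0, 0, 0, 0.05]' > path.dat && python3 steer.py path.dat 10; echo '[0, 0, -0.01, 0, 0.05, 0, 0, -0.03, 0, 0.05, 0, 0, -0.06, 0, 0.05, 0, 0, -0.1, 0, 0.05, 0, 0, -0.14, 0, 0.05, 0, 0, -0.17, 0, 0.05, 0, 0, -0.2, 0, 0.05, 0, 0, -0.2, 0, 0.05]' > path.dat && python3 steer.py path.dat; python3 - <<'E'
from h import *
for i in range(3): c=env.read_camera("wrist")
o=env.get_obs(); h=c["color"].astype(int)
print(o["tool_pos"].round(4),"pred handle top/collar",proj(c,[[.3857,-.2409,.179],[.3857,-.2409,.129]]).round(0).tolist())
for r in range(150,212,2): print(r,"".join("O" if b[2]>100 and b[0]<50 and 30<b[1]<170 and b[2]>1.6*b[1] else " .:-=+*#%@"[min(9,int(b.mean()//24))] for b in h[r,290:358]))
s=env.read_camera("side");t=env.read_camera("top")
cv2.imwrite("pics/sideF.png",s["color"]);cv2.imwrite("pics/topF.png",t["color"])
E
```

```text
time_s: 32.97
tool_pos: [0.3852, -0.2405, 0.1583]
tool_rot: [-180.0, -0.0, 126.5]
force: [-0.3, -0.2, -0.6]
grip_width: 0.0447
grasp_force: 0.0
time_s: 33.63
tool_pos: [0.3872, -0.2417, 0.3653]
tool_rot: [179.6, 0.5, 126.5]
force: [-0.7, -0.6, 0.0]
grip_width: 0.0501
grasp_force: 0.0
[ 0.3851 -0.2406  0.3586] pred handle top/collar [[323.0, 184.0], [323.0, 175.0]]
150             :------------*%#*-------------*%%%%%@@@@@%+....... .....
152             :-----------------------------=#%%%%@@@@@%+...   .  ..  
154             :-----------------------------=#%%%%%%@@@%+.............
156             :-----------------------------=#%%%%%%%%%%+.. ... ..  ..
158             :--------=======-------------==+**#%%%%%%%+.. ...... ...
160       ..    :-------=========----------========#%%%%%%+.............
162    ...      :-------=========----=-----========#%%%%%%+ .. ... .....
164      .      :-------================---========#%%%%%%=.............
166     ...     :-------==========-------==========#%%%%%#-.. ..........
168       .     :-------========-OOOOOOOOO========+#%%%%%#- .  .........
170
[... 829 characters left out ...]
===OOOOOOOOOO========-.....................
194  ... ...... ........-=======-----------=======-.....................
196 .....  .  ..       .-=======-----------=======-.....................
198    ..  ......... ...-=======-----------=======-.....................
200 ..........  .. ..  .-=======----------========-.....................
202   .   .   .    .. ..-=======-----------=======-.....................
204  ... ... ...........:====------------=**======-.....................
206 .........  ..  ..   .---------------*%%%*=---:......................
208 ::     ..  .. ..........:::::..::::::::::::::.......................
210 **+.... ............................................................
```

The tool hangs squarely in the fork. Last, a numeric check of the rest of the scene.

```bash
python3 - <<'E'
import cv2,numpy as np
def cen(f,kind,box):
    h=cv2.imread(f).astype(int);b,g,r=h[...,0],h[...,1],h[...,2]
    m={"yel":(r>150)&(g>120)&(b<80),"red":(r>90)&(g*2.2<r)&(b*2.2<r),"org":(r>120)&(r>1.7*g)&(g>1.3*b),"blu":(b>80)&(b>1.8*r)}[kind]
    x0,y0,x1,y1=box;ys,xs=np.nonzero(m[y0:y1,x0:x1]);return len(xs),(xs.mean()+x0).round(1) if len(xs) else 0,(ys.mean()+y0).round(1) if len(ys) else 0
for f in("top0","topF"): print(f,"yellow",cen(f"pics/{f}.png","yel",(170,240,230,290)),"red",cen(f"pics/{f}.png","red",(170,160,285,240)),"org",cen(f"pics/{f}.png","org",(215,160,290,240)))
for f in("side0","side2","sideF"): print(f,"yellow",cen(f"pics/{f}.png","yel",(150,220,210,290)),"red",cen(f"pics/{f}.png","red",(150,170,225,250)),"org",cen(f"pics/{f}.png","org",(215,140,300,240)))
E
```

```text
top0 yellow (70, np.float64(195.3), np.float64(268.3)) red (0, 0, 0) org (28, np.float64(246.9), np.float64(191.5))
topF yellow (69, np.float64(195.3), np.float64(268.4)) red (95, np.float64(190.6), np.float64(204.7)) org (0, 0, 0)
side0 yellow (41, np.float64(170.9), np.float64(243.2)) red (0, 0, 0) org (42, np.float64(248.2), np.float64(171.6))
side2 yellow (24, np.float64(171.5), np.float64(248.6)) red (0, 0, 0) org (38, np.float64(275.3), np.float64(201.7))
sideF yellow (25, np.float64(171.3), np.float64(249.1)) red (111, np.float64(188.2), np.float64(207.0)) org (37, np.float64(275.3), np.float64(201.8))
```

```bash
python3 -c "
from cell import env
print(env.sign_off())"
```

```text
the job is handed in; nothing more can be done
None
```

The job is handed in at about 34 s: the cover is open, the red canister stands upright in the tray off the hook, the tool hangs in the fork by its collar, and the bottle has not moved; the blue canister was not re-checked at the end, and the hook hit a hard surface, apparently well A's rim, once at about 47 N on the first try.

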